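Pass castings through the grit chute and set them under the magnifier

TASK

Put all the brass castings on the bench into the sloping grit chute while its gate stays shut; then, holding the metal dish by its green grip under the chute's mouth, lift the orange gate with the dish's far rim so that all the castings slide into the dish. Stand the dish with all the castings in it flat and centred on the round inspection mark of the magnifier's foot, then swing the lens by its red handle until it is centred over that mark and tilt it until the handle points 30 degrees below level (the red line on the white scale). Leave the other things on the bench where they are.

Things in the scene. Friction and masses are not known exactly. Their poses are not given: they have to be found in the camera images.
- casting1: brass casting: square foot 22 x 22 x 14 mm with a round boss 16 mm across and 10 mm high on it, 24 mm high in all, 40 g; origin: centre of the underside of the foot, z axis through the boss; may be absent
- casting2: brass casting: square foot 22 x 22 x 14 mm with a round boss 16 mm across and 10 mm high on it, 24 mm high in all, 40 g; origin: centre of the underside of the foot, z axis through the boss; may be absent
- casting3: brass casting: square foot 22 x 22 x 14 mm with a round boss 16 mm across and 10 mm high on it, 24 mm high in all, 40 g; origin: centre of the underside of the foot, z axis through the boss; may be absent
- casting4: brass casting: square foot 22 x 22 x 14 mm with a round boss 16 mm across and 10 mm high on it, 24 mm high in all, 40 g; origin: centre of the underside of the foot, z axis through the boss; may be absent
- casting5: brass casting: square foot 22 x 22 x 14 mm with a round boss 16 mm across and 10 mm high on it, 24 mm high in all, 40 g; origin: centre of the underside of the foot, z axis through the boss; may be absent
- casting6: brass casting: square foot 22 x 22 x 14 mm with a round boss 16 mm across and 10 mm high on it, 24 mm high in all, 40 g; origin: centre of the underside of the foot, z axis through the boss; may be absent
- dish: aluminium dish, 100 mm (its x) x 110 mm (its y) x 38 mm high, walls 4 mm, 0.22 kg; origin: centre of its underside. On its -x side an arm carries an upright green grip, 26 mm (x) x 16 mm (y), from 30 to 82 mm above the underside, centred 96 mm from the dish's centre. Grip it across the 16 mm from above.
- dish_grip (a point): point in the green grip of the dish, 66 mm above the dish's underside and at x = -96 mm in the dish's frame; axes as the dish's
- chute: fixed blue and steel chute, origin on the bench below the lip of its mouth; x axis points from the mouth into the chute. The slippery trough floor climbs at 34 degrees from the lip (x 0, z 130 mm) to x 157, z 236 mm; inner width 70 mm (its y), side walls 42 mm high. Pieces slide towards -x. Its foot begins at x = 50 mm; the room in front of and under the mouth is free.
- chute_mouth (a point): middle of the lip of the chute's mouth, 130 mm above the bench; axes as the chute's
- gate (a joint): lift of the orange gate that shuts the mouth, m: 0 shut, 0.045 fully up (0.03 lets castings pass); it slides straight up, weighs 0.12 kg and drops shut by itself
- gate_bar (a point): middle of the underside of the gate's orange lifting bar, which lies across under the chute floor: 18 mm (chute x) by 100 mm (chute y), at x = 12, z = 75 mm in the chute's frame while shut; raise the dish's far rim against it from below to lift the gate. It is the lowest part of the gate.
- magnifier: fixed bench magnifier. Foot plate 130 mm wide (its y), 8 mm thick, from x = -70 to 210 mm; a post at x = 160 mm. Origin on the bench below the middle of the round inspection mark.
- pad (a point): middle of the round white mark with a yellow rim (84 mm across) on the foot plate, 8 mm above the bench; axes as the magnifier's
- lens_swivel (a joint): swivel of the lens arm about the post, rad: 0 when the lens is over the mark, growing as the arm swings anticlockwise seen from above (lens towards the magnifier's -y); stiff, stays where left, turns from -0.6 to 1.3
- lens_tilt (a joint): tilt of the lens in its fork, rad: 0 level, positive when the red handle points below level (0.52 is 30 degrees); stiff, stays where left, turns from -0.6 to 0.95 about a level axis through the lens centre, square to the arm
- lens_center (a point): middle of the round lens (110 mm across its white rim), 225 mm above the bench and 160 mm from the post's axis; its x axis points from the handle to the lens centre
- lens_handle (a point): point on the red lens handle, a 14 mm square bar along the lens's own x axis, reaching from 53 to 109 mm from the lens centre on the side away from the post; this point is 87 mm from the lens centre
- burblock: leave alone: blue-and-white block of grinding burs, 60 x 100 x 57 mm
- stone: leave alone: small off-white sharpening stone with a black underside, 50 x 35 x 30 mm
- file: leave alone: hand tool with a handle, 170 mm long, lying flat
- brush: leave alone: bench brush, 160 mm long, lying flat
- cup: leave alone: white plastic cup, 72 mm across, 85 mm high
- emery: leave alone: red emery block, 70 x 45 x 25 mm

How it is judged (in metres and radians):
On the way, in this order (a step that is already met when the one before it is completed fails the run):
1. all the castings are in the chute behind the shut gate (x of casting1 in the frame of chute between -0.005 and 0.17 m and y of casting1 in the frame of chute between -0.04 and 0.04 m and z of casting1 in the frame of chute between 0.12 and 0.3 m and x of casting2 in the frame of chute between -0.005 and 0.17 m and y of casting2 in the frame of chute between -0.04 and 0.04 m and z of casting2 in the frame of chute between 0.12 and 0.3 m and x of casting3 in the frame of chute between -0.005 and 0.17 m and y of casting3 in the frame of chute between -0.04 and 0.04 m and z of casting3 in the frame of chute between 0.12 and 0.3 m and x of casting4 in the frame of chute between -0.005 and 0.17 m and y of casting4 in the frame of chute between -0.04 and 0.04 m and z of casting4 in the frame of chute between 0.12 and 0.3 m and x of casting5 in the frame of chute between -0.005 and 0.17 m and y of casting5 in the frame of chute between -0.04 and 0.04 m and z of casting5 in the frame of chute between 0.12 and 0.3 m and x of casting6 in the frame of chute between -0.005 and 0.17 m and y of casting6 in the frame of chute between -0.04 and 0.04 m and z of casting6 in the frame of chute between 0.12 and 0.3 m and value of joint gate below 0.006 m), for 0.2 s.
2. the dish, held off the bench under the mouth, has lifted the gate (value of joint gate above 0.02 m and contact force between dish and gate above 0.2 N and horizontal distance between dish and chute_mouth below 0.07 m and height (world z) of dish above 0.03 m and contact force between the fingers and dish above 1 N), for 0.2 s.
3. the dish stands on the inspection mark with all the castings in it (x of casting1 in the frame of dish between -0.05 and 0.05 m and y of casting1 in the frame of dish between -0.055 and 0.055 m and z of casting1 in the frame of dish between -0.005 and 0.05 m and x of casting2 in the frame of dish between -0.05 and 0.05 m and y of casting2 in the frame of dish between -0.055 and 0.055 m and z of casting2 in the frame of dish between -0.005 and 0.05 m and x of casting3 in the frame of dish between -0.05 and 0.05 m and y of casting3 in the frame of dish between -0.055 and 0.055 m and z of casting3 in the frame of dish between -0.005 and 0.05 m and x of casting4 in the frame of dish between -0.05 and 0.05 m and y of casting4 in the frame of dish between -0.055 and 0.055 m and z of casting4 in the frame of dish between -0.005 and 0.05 m and x of casting5 in the frame of dish between -0.05 and 0.05 m and y of casting5 in the frame of dish between -0.055 and 0.055 m and z of casting5 in the frame of dish between -0.005 and 0.05 m and x of casting6 in the frame of dish between -0.05 and 0.05 m and y of casting6 in the frame of dish between -0.055 and 0.055 m and z of casting6 in the frame of dish between -0.005 and 0.05 m and horizontal distance between dish and pad below 0.025 m and z of dish in the frame of pad below 0.006 m and angle between dish's own z axis and vertical below 0.1 rad and linear speed of dish below 0.03 m/s), for 0.3 s.
4. the lens is over the mark and tilted 30 degrees (horizontal distance between lens_center and pad below 0.02 m and value of joint lens_tilt between 0.42 and 0.63 rad), for 0.2 s.
At the end, for the whole second after the job is handed in: All castings lie in the dish; the dish stands flat and at rest, its centre within 25 mm of the middle of the inspection mark; the lens centre is within 20 mm of it seen from above; the lens tilt is 0.42 to 0.63 rad, handle down; the gate is shut (all of step 3 and all of step 4 and value of joint gate below 0.006 m); the robot touches nothing.
It fails at once if something that should be left alone was moved by more than 40 mm (distance of any of burblock, stone, file, brush, cup, emery from where it was at the start of the episode above 0.04 m).
Of casting1, casting2, casting3, casting4, casting5, casting6 only 4 to 6 are there at a start; the rules pass over those that are not, and their reading is None.
At some moment in a run one of casting1, casting2, casting3, casting4, casting5, casting6 may be knocked a few centimetres aside while the robot is not near it.
It also fails if it takes over 210 s, if anything falls off the work surface, if the arm or the gripper's body presses on something with over 40 N, if the wrist force passes 120 N, or if a joint passes its speed limit or range.

ROBOT

A 6-joint arm with a two-finger parallel gripper is mounted at the origin on the work surface. World frame = base frame: x ahead of the robot, y to its left, z up, the work surface at z = 0. Lengths are in m, angles in degrees, forces in N, time in s.
With the tool pointing down it reaches from about 0.25 to 0.8 m from the base axis. Payload 8.5 kg.
Tool frame: the origin (TCP) lies at the very end of the fingers, on their centre line; the grasp point (between the pads) lies 19 mm behind it; z points along the fingers, y is the line along which they close (so a half turn about z gives the same grasp; the last joint's range is limited). The gripper opens to 85 mm and grips with 20 to 120 N. Pads are 22 mm wide; open, the fingers measure 114 mm over their backs; the gripper's body (76 mm by 85 mm) begins 54 mm behind the grasp point. The pads swing forward as they close: fully open they stand 13 mm farther back than shut.
Start: joints at [-68.067, 13.648, -0.773, 75.585, 0, 90], TCP at [0.196, -0.487, 0.231] pointing down, gripper open.
Joint ranges: [-152.45, 152.45], [-59.26, 108.67], [-65.41, 83.53], [-104.44, 129.93], [-82.83, 76.93], [-180, 180]. Speed limits (degrees/s): [127.2, 127.2, 159.86, 180, 180, 180].

INTERFACE

Orientations are given as [roll, pitch, yaw] about the fixed x, y, z axes, in that order (R = Rz(yaw) Ry(pitch) Rx(roll)).
In Python, from station import ctrl, imaging gives the robot as it stands. The module is installed in compiled form; this text tells all that it offers.
- The arm moves only by the tool move_arm, never from a script. Its arguments are lists of equal length, an entry for each row: "translation": the shift along the tool's x, y, z in m, a list of three; "rotation": the turn, a rotation vector about the tool's x, y, z in rad, a list of three. A call has 1 to 5 rows; each row shifts and turns the commanded pose from where the row before left it, along the tool's axes as they then stand; what a row does not reach is not made up. A row lasts 1/10 s, in which the tool goes at most 50 mm and 8.59 degrees, less where a joint would pass 70% of its speed; a pose out of reach is approached as far as the arm can. A call with a gripper value outside its range is refused whole. "gripper" is the opening, from -1 (shut) to 1 (fully open), set as the call begins (left out, the last holds). The fingers move at their own pace and stop on an object; "squeeze" is the grip in N (left out, the last holds). Time passes only in rows, so rows that do not move let the fingers close. It gives the time, the measured TCP pose, the force, the opening and the grip force at its end, in the units of the state.
- ctrl.read_state(): the state, without advancing time (a new reading comes with each control period).
- imaging.get_image(name): name is "scene" or "top"; returns a dict with "pixels" (420x560x3 uint8, red, green, blue), "range_z" (420x560 float32, m along the optical axis (not along the pixel's ray), 0 where there is no reading), "intrinsics" (3x3 intrinsics, pixels), "k1" (the pictures are not rectified: a ray, as slopes to the right and down, at radius r is drawn at 1 + k1 r^2 times it, then the intrinsics apply), "rvec" (rotation vector, rad) and "tvec" (3), from world to camera coordinates, as OpenCV has them. Camera axes: x right, y down, z forward; pixel columns grow to the right and rows downward; lengths in m; the calibration is good to about 2 mm. A picture is of the moment at which its call begins.
- ctrl.finish_job(): hands the job in; it is judged then, once.
The state is a dict: "time": time; "joints": joint angles; "qvel": joint speeds; "tau": joint torques, N m; "eef_pos": TCP position; "orientation": TCP orientation; "ft_force": force on the tool from outside, world axes, zero at the start; "ft_torque": the same for the moment, N m; "width": finger opening in m; "finger_force": force on a finger pad.
Only numpy, scipy, OpenCV 4.12 (cv2) and the standard library are available. Lean on these libraries where they do the work, as an engineer would, in place of code of your own. Each camera call takes 0.05 s, during which the arm holds its last target. There are 200 camera calls.

## Working session

There is one attempt and no reset: what is moved stays moved. The work goes in short steps, Python scripts to look and compute and a tool call to move; the robot and the scene stay as the last step left them, time stands still between calls to the robot, and variables do not carry over. Pictures are saved under pics/ and viewed, at most 17 in all, crops included, and the job is handed in when it is done.

Besides the shell and the picture viewer there is one more tool, called after "Emit:" as name(argument=value, ...), one argument or row to a line, values as JSON. move_arm: Moves the arm, as the interface text tells. Its arguments: {"type":"object","properties":{"translation":{"type":"array"},"rotation":{"type":"array"},"gripper":{"type":"number"},"squeeze":{"type":"number"}},"required":["translation","rotation"]}

```bash
mkdir -p pics; cat > h.py <<'E'
import numpy as np, cv2
from station import ctrl, imaging
from scipy.spatial.transform import Rotation as R
def grab(n):
    im=imaging.get_image(n); np.savez(f'{n}.npz',**{k:np.asarray(v) for k,v in im.items()}); return im
def load(n): return dict(np.load(f'{n}.npz'))
def rays(im,uv):
    K=im['intrinsics'];uv=np.asarray(uv,float).reshape(-1,2)
    d=np.array([float(im['k1']),0,0,0])
    return cv2.undistortPoints(uv.reshape(-1,1,2),K,d).reshape(-1,2)
def world(im,uv,z=None):
    """uv->world by depth, or by plane height z"""
    uv=np.asarray(uv,float).reshape(-1,2);n=rays(im,uv)
    Rm=cv2.Rodrigues(im['rvec'])[0];t=np.asarray(im['tvec']).ravel()
    dirs=np.c_[n,np.ones(len(n))]@Rm; c=-Rm.T@t
    if z is None:
        s=np.array([im['range_z'][int(round(v)),int(round(u))] for u,v in uv])
    else: s=(z-c[2])/dirs[:,2]
    return c+dirs*s[:,None]
def cloud(im):
    h,w=im['range_z'].shape;u,v=np.meshgrid(np.arange(w),np.arange(h))
    return world(im,np.c_[u.ravel(),v.ravel()]).reshape(h,w,3)
def proj(im,P):
    p,_=cv2.projectPoints(np.asarray(P,float).reshape(-1,1,3),im['rvec'],im['tvec'],im['intrinsics'],np.array([float(im['k1']),0,0,0]))
    return p.reshape(-1,2)
def save(im,name,crop=None,s=1):
    p=im['pixels'][...,::-1]
    if crop: x0,y0,x1,y1=crop;p=p[y0:y1,x0:x1]
    cv2.imwrite(f'pics/{name}.png',cv2.resize(p,None,fx=s,fy=s,interpolation=cv2.INTER_CUBIC))
E
python3 - <<'E'
from h import *
for n in('scene','top'):
    im=grab(n);save(im,n+'0',s=1.42)
    print(n,im['intrinsics'].tolist(),im['k1'],world(im,[[280,210]]), -cv2.Rodrigues(im['rvec'])[0].T@np.ravel(im['tvec']))
print(ctrl.read_state())
E
```

```text
scene [[436.5657066708594, 0.0, 276.03205247180995], [0.0, 436.5657066708594, 205.6758921830669], [0.0, 0.0, 1.0]] -0.1369713370414719 [[ 4.14074755e-01  1.38961331e-01 -1.91444055e-04]] [ 1.19642745 -0.43225894  0.79977662]
top [[385.45255633976547, 0.0, 276.86783892646713], [0.0, 385.45255633976547, 209.0934430070847], [0.0, 0.0, 1.0]] -0.007505272476853989 [[0.56478512 0.02798187 0.00500873]] [0.32414815 0.03871756 1.17600387]
{'time': 0.1, 'joints': array([-6.80681528e+01,  1.36794107e+01, -8.11134825e-01,  7.55840210e+01,
        7.81986011e-04,  9.00007902e+01]), 'qvel': array([ 0.10198943, -0.13953165,  0.09411429, -0.06705432,  0.02097255,
       -0.06483192]), 'tau': array([ 6.42402429e-04, -5.39718461e+01,  3.47000813e+01,  1.34139246e-02,
        3.56615737e-05, -1.55916359e-05]), 'eef_pos': array([ 0.19595802, -0.48666784,  0.23073124]), 'orientation': array([-1.79925433e+02, -7.80957008e-04,  2.19310560e+01]), 'ft_force': array([-0.19907035, -0.71586366,  0.45508044]), 'ft_torque': array([-0.00891537,  0.00883557, -0.02423307]), 'finger_force': 0.0, 'width': 0.08540316578862193}
```

View pics/scene0.png

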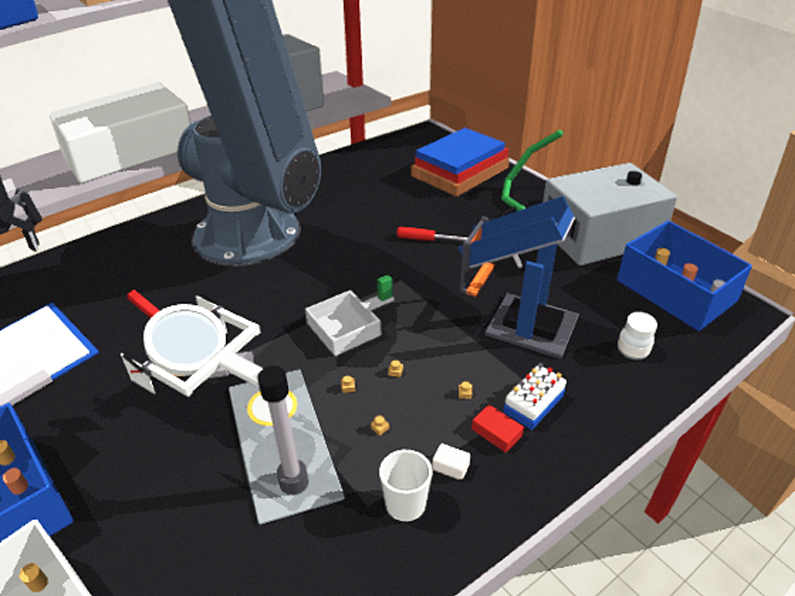

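View pics/top0.png

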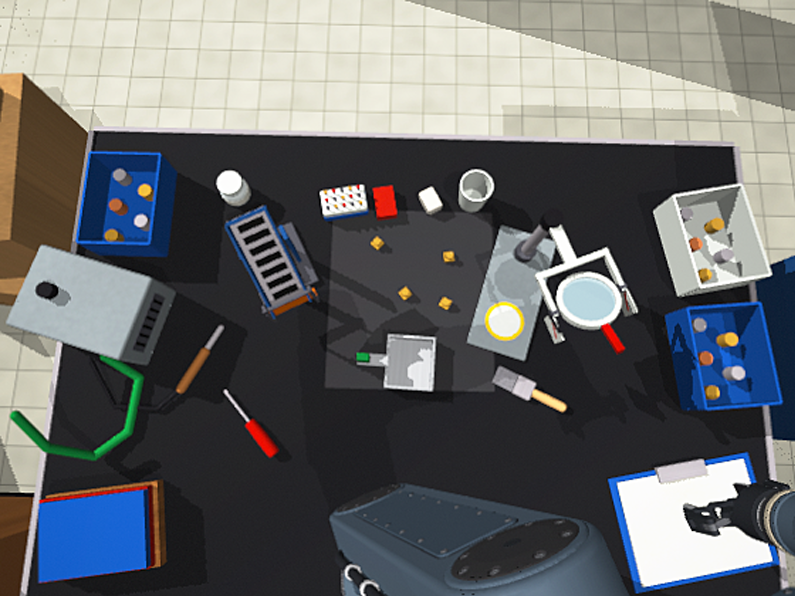

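Four castings are visible: in the top picture (view pixels) at (377,243), (449,256), (405,293) and (446,303). The chute is at (270,260), the dish at (410,362) with its grip at (362,357), the mark at (504,321) and the lens at (588,300) with its handle at (612,338). I'll take closer crops to measure.

```bash
python3 - <<'E'
from h import *
t=load('top');s=load('scene')
def crop(im,x0,y0,w,h,S):
    p=im['pixels'][y0:y0+h,x0:x0+w,::-1]
    q=cv2.resize(p,None,fx=S,fy=S,interpolation=cv2.INTER_CUBIC)
    for a in range(0,w,10):
        cv2.line(q,(a*S,0),(a*S,4 if (x0+a)%50 else 10),(0,255,255),1)
        if (x0+a)%20==0: cv2.putText(q,str(x0+a),(a*S,18),0,.35,(0,255,255),1)
    for a in range(0,h,10):
        cv2.line(q,(0,a*S),(6,a*S),(0,255,255),1)
        if (y0+a)%20==0: cv2.putText(q,str(y0+a),(8,a*S+4),0,.35,(0,255,255),1)
    return q
a=crop(t,150,140,100,100,4);b=crop(t,320,140,130,120,3)
c=crop(s,310,130,100,125,4);d=crop(s,80,190,130,130,3)
def pad(q,w,h): o=np.zeros((h,w,3),np.uint8);o[:min(h,q.shape[0]),:q.shape[1]]=q[:h,:w];return o
cv2.imwrite('pics/m1.png',np.hstack([pad(a,400,400),pad(b,400,400)]))
cv2.imwrite('pics/m2.png',np.hstack([pad(c,400,500),pad(d,400,500)]))
# castings by colour
for n,im in(('top',t),('scene',s)):
    hsv=cv2.cvtColor(im['pixels'],cv2.COLOR_RGB2HSV)
    m=cv2.inRange(hsv,(14,110,90),(27,255,255))
    k,l,st,ce=cv2.connectedComponentsWithStats(m)
    C=cloud(im)
    for i in range(1,k):
        if st[i,4]>15:
            P=C[l==i];print(n,ce[i].round(1),st[i,4],world(im,[ce[i]],.016).round(4)[0],'zmed',np.median(P,0).round(3),P[:,2].max().round(3))
E
```

```text
top [  7.1 134.4] 2192 [0.788  0.9072 0.016 ] zmed [ 0.824  1.015 -0.087] 1.176
top [102.4 134.7] 81 [0.7945 0.6015 0.016 ] zmed [0.781 0.585 0.049] 0.053
top [502.8 158. ] 99 [ 0.7489 -0.6768  0.016 ] zmed [ 0.738 -0.657  0.048] 1.176
top [ 78.1 165.3] 59 [0.6902 0.6661 0.016 ] zmed [0.68  0.648 0.049] 0.054
top [265.1 170.8] 58 [0.6868 0.0776 0.016 ] zmed [0.686 0.078 0.013] 0.027
top [315.5 180.3] 58 [ 0.6601 -0.0807  0.016 ] zmed [ 0.659 -0.08   0.013] 0.03
top [496.1 192.8] 63 [ 0.6338 -0.6447  0.016 ] zmed [ 0.625 -0.625  0.05 ] 0.057
top [284.8 206.2] 60 [0.5748 0.0137 0.016 ] zmed [0.574 0.013 0.013] 0.027
top [313.2 213. ] 60 [ 0.5555 -0.074   0.016 ] zmed [ 0.555 -0.073  0.014] 1.176
top [357. 231.] 127 [ 0.503  -0.2076  0.016 ] zmed [ 0.499 -0.215  0.008] 1.176
top [512.  238.8] 117 [ 0.4905 -0.6801  0.016 ] zmed [ 0.486 -0.662  0.047] 1.176
top [137.7 255.2] 58 [0.4138 0.4514 0.016 ] zmed [0.412 0.452 0.019] 0.026
top [128.9 270.6] 40 [0.3676 0.4732 0.016 ] zmed [0.366 0.472 0.018] 0.023
top [501.2 276. ] 80 [ 0.3778 -0.6364  0.016 ] zmed [ 0.376 -0.617  0.05 ] 0.054
top 
[... 652 characters left out ...]
 [0.4669 0.3157 0.016 ] zmed [0.528 0.255 0.082] 0.085
scene [534.8 303.3] 4701 [1.063  0.3958 0.016 ] zmed [ 0.965  0.945 -0.514] 0.8
scene [278.2 259.5] 103 [0.5822 0.0089 0.016 ] zmed [0.58  0.01  0.013] 0.8
scene [244.6 270.3] 107 [ 0.5624 -0.0779  0.016 ] zmed [ 0.562 -0.077  0.013] 0.8
scene [327.4 274.7] 112 [0.6937 0.0729 0.016 ] zmed [0.693 0.073 0.013] 0.027
scene [179.9 289.7] 101 [ 0.5235 -0.2336  0.016 ] zmed [ 0.521 -0.235  0.008] 0.8
scene [267. 299.] 126 [ 0.667  -0.0852  0.016 ] zmed [ 0.666 -0.085  0.012] 0.025
scene [  3.1 319.1] 115 [ 0.3617 -0.6195  0.016 ] zmed [ 0.388 -0.613  0.041] 0.052
scene [ 22.5 406.5] 243 [ 0.6107 -0.6314  0.016 ] zmed [ 0.634 -0.624  0.048] 0.8
```

View pics/m1.png

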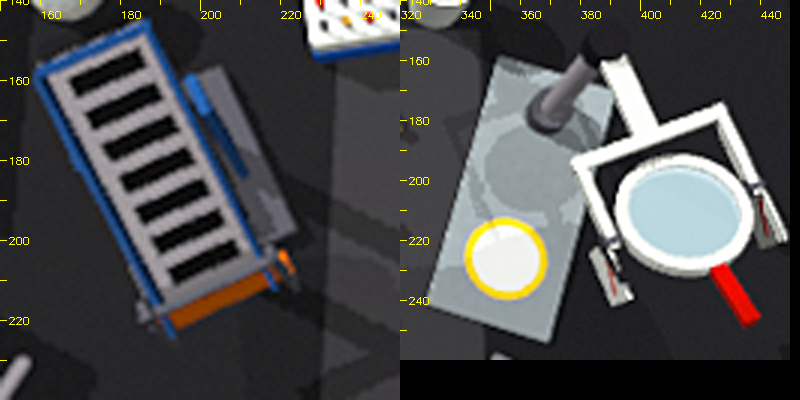

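View pics/m2.png

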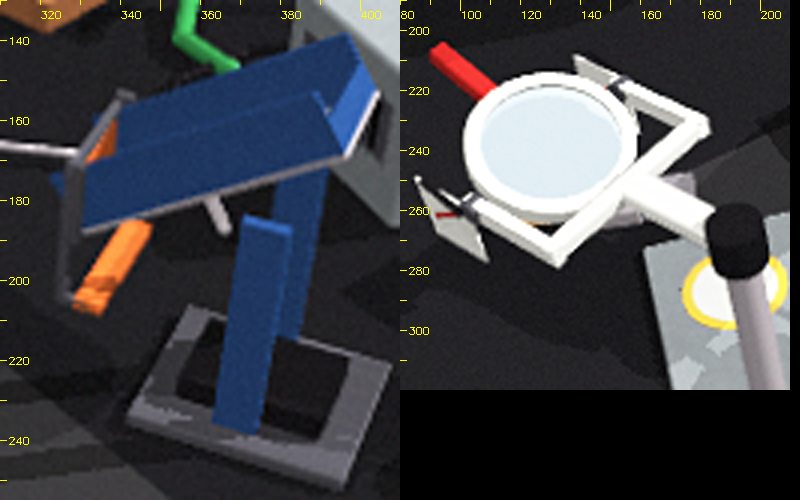

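The crops show the chute trough running from its upper end at top-px (168,150) down to the orange gate at (205,215). The mark is at (355,226), the post base at (368,177), the lens at (414,207), and the red handle runs from (420,226) to (430,245). Next I'll fit poses from the clouds.

```bash
cat > fit.py <<'E'
from h import *
t=load('top');s=load('scene');Ct=cloud(t);Cs=cloud(s)
def pl(A): return np.linalg.lstsq(np.c_[A[:,:2],np.ones(len(A))],A[:,2],rcond=None)[0]
# chute floor
m=np.zeros((420,560),np.uint8);cv2.fillPoly(m,[np.array([[172,160],[184,154],[204,202],[195,208]])],1)
A=Ct[m>0];A=A[(A[:,2]>.12)&(A[:,2]<.3)]
for _ in range(4):
    p=pl(A);r=A[:,2]-A[:,:2]@p[:2]-p[2];A=A[abs(r)<2.5*np.std(r)+1e-4]
g=p[:2];yaw=np.arctan2(g[1],g[0]);print('floor',len(A),r.std(),'slope',np.degrees(np.arctan(np.hypot(*g))),'yaw',np.degrees(yaw))
def report(yaw):
    e=np.array([np.cos(yaw),np.sin(yaw)]);n=np.array([-e[1],e[0]])
    a=A[:,:2].mean(0);za=A[:,2].mean();x0=a@e-(za-.13)/np.tan(np.radians(34))
    for C,nm in((Ct,'top'),(Cs,'scene')):
        P=C.reshape(-1,3);xc=P[:,:2]@e-x0;yy=P[:,:2]@n
        zf=.13+xc*np.tan(np.radians(34));yc0=a@n
        k=(xc>.02)&(xc<.14)&(abs(yy-yc0)<.07)&(P[:,2]>zf+.036)&(P[:,2]<zf+.06)
        h,b=np.histogram(yy[k]-yc0,np.arange(-.06,.0601,.004));print(nm,dict(zip(((b[:-1]+.002)*1000).round(),h)))
    return x0,e,n,a@n
x0,e,n,yc0=report(yaw);print('x0',x0,'yc0',yc0,'mouth guess',x0*e+yc0*n)
# dish rim & grip
for C,nm in((Ct,'top'),(Cs,'scene')):
    P=C.reshape(-1,3);k=(abs(P[:,0]-.40)<.1)&(abs(P[:,1]-.02)<.13)&(P[:,2]>.033)&(P[:,2]<.043)
    D=P[k].astype(np.float32);r=cv2.minAreaRect(D[:,:2]*1000);print(nm,'dish',len(D),r)
for im,C,nm in((t,Ct,'top'),(s,Cs,'scene')):
    hsv=cv2.cvtColor(im['pixels'],cv2.COLOR_RGB2HSV);
    G=C[(cv2.inRange(hsv,(45,120,50),(80,255,255))>0)];G=G[(abs(G[:,1]-.08)<.1)&(abs(G[:,0]-.42)<.15)]
    T=G[G[:,2]>.078];print(nm,'grip',len(T),T.mean(0),T.min(0),T.max(0))
    Y=C[cv2.inRange(hsv,(20,150,150),(35,255,255))>0]
    rd=cv2.inRange(hsv,(0,170,90),(6,255,255))>0
    H=C[rd];H=H[(H[:,2]>.12)&(H[:,2]<.3)&(H[:,1]<-.2)];H=H[H[:,0]<.55]
    c=H.mean(0);u=np.linalg.svd(H-c)[2][0];q=(H-c)@u;print(nm,'handle',len(H),c,u,q.min(),q.max())
ring=cv2.inRange(cv2.cvtColor(t['pixels'],cv2.COLOR_RGB2HSV),(22,150,150),(35,255,255));ring[:,:325]=0;ring[:,390:]=0;ring[:212]=0;ring[242:]=0
el=cv2.fitEllipse(cv2.findContours(ring,0,1)[0][0]);print('ring',el,world(t,[el[0]],.008))
ring=cv2.inRange(cv2.cvtColor(s['pixels'],cv2.COLOR_RGB2HSV),(22,150,150),(35,255,255));ys,xs=np.nonzero(ring[270:300,165:215]);print('ring scene',world(s,[[191,287]],.008))
print('plate near corners',world(t,[[330,241.7],[370,254]],.008).tolist())
print('far corners',world(t,[[353.5,159],[391,171]],.008).tolist())
print('post',world(t,[[368.3,177.5]],.02))
# lens glass/rim points near z .225
for C,nm in((Ct,'top'),(Cs,'scene')):
    P=C.reshape(-1,3);k=(P[:,2]>.14)&(P[:,2]<.3)&(abs(P[:,0]-.52)<.15)&(P[:,1]<-.2)&(P[:,1]>-.55);np.save(nm+'lens.npy',P[k])
    print(nm,k.sum())
for im,c in((t,[[414,207],[394,202.5],[438,213]]),(s,[[128,233]])): print('lens',world(im,c,.225),world(im,c))
E
python3 fit.py
```

```text
floor 672 0.0021069565726199156 slope 34.080023216632036 yaw 27.041558555073095
top {np.float64(-58.0): np.int64(0), np.float64(-54.0): np.int64(0), np.float64(-50.0): np.int64(0), np.float64(-46.0): np.int64(0), np.float64(-42.0): np.int64(0), np.float64(-38.0): np.int64(19), np.float64(-34.0): np.int64(77), np.float64(-30.0): np.int64(0), np.float64(-26.0): np.int64(0), np.float64(-22.0): np.int64(0), np.float64(-18.0): np.int64(0), np.float64(-14.0): np.int64(0), np.float64(-10.0): np.int64(0), np.float64(-6.0): np.int64(0), np.float64(-2.0): np.int64(0), np.float64(2.0): np.int64(0), np.float64(6.0): np.int64(0), np.float64(10.0): np.int64(0), np.float64(14.0): np.int64(0), np.float64(18.0): np.int64(0), np.float64(22.0): np.int64(0), np.float64(26.0): np.int64(0), np.float64(30.0): np.int64(0), np.float64(34.0): np.int64(0), np.float64(38.0): np.int64(80), np.float64(42.0): np.int64(38), np.float64(46.0): np.int64(0), np.float64(50.0): np.int64(0), np.float64(54.0): np.int64(0), np.float64(58.0): np.int64(0)}
scene {np.float64(-58.0): np.int64(0), np.float64(-54.0): np.int64(0),
[... 1891 characters left out ...]
  0.008     ]]
plate near corners [[0.4694244176917882, -0.12632992009279664, 0.008000000000000007], [0.4349288347160577, -0.2473787553870661, 0.008000000000000007]]
far corners [[0.7357698856589714, -0.20248442947237205, 0.008000000000000007], [0.6989196940806475, -0.3207758052686398, 0.008000000000000007]]
post [[ 0.67205416 -0.2452348   0.02      ]]
top 2922
scene 4202
lens [[ 0.53568038 -0.30883433  0.225     ]
 [ 0.54610468 -0.25852325  0.225     ]
 [ 0.52167596 -0.36888695  0.225     ]] [[ 0.53547111 -0.30849051  0.22594081]
 [ 0.54839464 -0.26158992  0.21518838]
 [ 0.52801837 -0.38197471  0.19446425]]
lens [[ 0.50930525 -0.30542983  0.225     ]] [[ 0.51489802 -0.30646215  0.22967834]]
```

The fits agree with the given sizes: slope 34.1°, rectangle 159 x 110 mm, post 158 mm from the mark. The poses:
- **Chute:** mouth at (0.527, 0.238), yaw 27°.
- **Dish:** centre at (0.425, 0.001), yaw -93°, grip at (0.430, 0.096).
- **Mark:** (0.521, -0.205), magnifier yaw -15.6°.
- **Lens:** swivel about 0.68, handle pointing up.

I'll write a planner for the moves and start.

```bash
cat > plan.py <<'E'
# usage: plan.py x,y,z,yaw[,n] ...   waypoints from the measured (or last planned) pose, tool down; prints rows in tool axes
import sys,json; from h import *
st=ctrl.read_state();p=np.array(st['eef_pos']);Rm=R.from_euler('xyz',st['orientation'],degrees=True)
if '-c' in sys.argv:
    d=json.load(open('cmd.json'));p=np.array(d['p']);Rm=R.from_quat(d['q'])
for w in [a for a in sys.argv[1:] if ',' in a]:
    v=[float(k) for k in w.split(',')];T=np.array(v[:3]);Rt=R.from_euler('xyz',[180,0,v[3]],degrees=True)
    rv=(Rm.inv()*Rt).as_rotvec()
    n=int(v[4]) if len(v)>4 else max(1,int(np.ceil(max(np.linalg.norm(T-p)/.048,np.linalg.norm(rv)/.145))))
    tr=[];ro=[]
    for i in range(n):
        a=np.round((Rm.inv()*Rt).as_rotvec()/(n-i),3);t=np.round(Rm.inv().apply((T-p)/(n-i)),4)
        tr.append(t.tolist());ro.append((a+0.).tolist());p=p+Rm.apply(t);Rm=Rm*R.from_rotvec(a)
    print('->',w,'n',n)
    for i in range(0,n,5): print(' T',tr[i:i+5],'\n R',ro[i:i+5])
json.dump(dict(p=p.tolist(),q=Rm.as_quat().tolist()),open('cmd.json','w'))
E
python3 plan.py .30,-.16,.28,117 .559,-.076,.09,117 .559,-.076,.009,117
```

```text
-> .30,-.16,.28,117 n 12
 T [[0.0182, -0.022, -0.0041], [0.0211, -0.0193, -0.0041], [0.0235, -0.0162, -0.0041], [0.0255, -0.0128, -0.0041], [0.0271, -0.0092, -0.0041]] 
 R [[0.0, 0.0, -0.138], [0.0, 0.0, -0.138], [0.0, 0.0, -0.138], [0.0, 0.0, -0.138], [0.0, 0.0, -0.138]]
 T [[0.0281, -0.0054, -0.0041], [0.0285, -0.0015, -0.0041], [0.0285, 0.0025, -0.004], [0.0279, 0.0064, -0.0041], [0.0267, 0.0102, -0.004]] 
 R [[0.0, 0.0, -0.138], [0.0, 0.0, -0.139], [0.0, 0.0, -0.138], [0.0, 0.0, -0.139], [0.0, 0.0, -0.138]]
 T [[0.025, 0.0137, -0.0041], [0.0229, 0.017, -0.004]] 
 R [[0.0, -0.001, -0.139], [0.0, 0.0, -0.138]]
-> .559,-.076,.09,117 n 7
 T [[-0.0061, 0.0384, 0.0271], [-0.0061, 0.0384, 0.0271], [-0.0061, 0.0384, 0.0271], [-0.0061, 0.0384, 0.0272], [-0.0061, 0.0385, 0.0271]] 
 R [[0.0, 0.0, 0.0], [0.0, 0.0, 0.0], [0.0, 0.0, 0.0], [0.0, 0.0, 0.0], [0.0, 0.0, 0.0]]
 T [[-0.0061, 0.0384, 0.0272], [-0.0061, 0.0385, 0.0271]] 
 R [[0.0, 0.0, 0.0], [0.0, 0.0, 0.0]]
-> .559,-.076,.009,117 n 2
 T [[-0.0, -0.0, 0.0405], [-0.0, -0.0, 0.0405]] 
 R [[0.0, 0.0, 0.0], [0.0, 0.0, 0.0]]
```

Emit:
move_arm(
  translation=[
    [0.018,-0.022,-0.004],
    [0.021,-0.019,-0.004],
    [0.0235,-0.016,-0.004],
    [0.0255,-0.013,-0.004],
    [0.027,-0.009,-0.004],
  ],
  rotation=[
    [0,0,-0.138],
    [0,0,-0.138],
    [0,0,-0.138],
    [0,0,-0.138],
    [0,0,-0.138],
  ],
  gripper=0.4,
  squeeze=30,
)

```text
time: 0.6
eef_pos: [0.2395, -0.3502, 0.2512]
orientation: [-180.0, -0.0, 61.8]
ft_force: [-0.4, -0.3, -0.2]
width: 0.0597
finger_force: 0.0
```

Emit:
move_arm(
  translation=[
    [0.028,-0.0055,-0.004],
    [0.0285,-0.0015,-0.004],
    [0.0285,0.0025,-0.004],
    [0.028,0.0065,-0.004],
    [0.027,0.01,-0.004],
  ],
  rotation=[
    [0,0,-0.138],
    [0,0,-0.139],
    [0,0,-0.138],
    [0,0,-0.139],
    [0,0,-0.138],
  ],
)

```text
time: 1.1
eef_pos: [0.2826, -0.2137, 0.2713]
orientation: [-180.0, -0.0, 101.4]
ft_force: [0.8, -0.2, -0.1]
width: 0.0597
finger_force: 0.0
```

Emit:
move_arm(
  translation=[
    [0.025,0.0135,-0.004],
    [0.023,0.017,-0.004],
  ],
  rotation=[
    [0,0,-0.138],
    [0,0,-0.139],
  ],
)

```text
time: 1.3
eef_pos: [0.2995, -0.1593, 0.2793]
orientation: [-180.0, -0.0, 117.3]
ft_force: [0.7, 0.1, 0.3]
width: 0.06
finger_force: 0.0
```

Emit:
move_arm(
  translation=[
    [-0.006,0.0385,0.027],
    [-0.006,0.0385,0.027],
    [-0.006,0.0385,0.027],
    [-0.006,0.0385,0.027],
    [-0.006,0.0385,0.027],
  ],
  rotation=[
    [0,0,0],
    [0,0,0],
    [0,0,0],
    [0,0,0],
    [0,0,0],
  ],
)

```text
time: 1.8
eef_pos: [0.4859, -0.0989, 0.143]
orientation: [-180.0, -0.0, 117.0]
ft_force: [0.3, -0.7, 0.6]
width: 0.0596
finger_force: 0.0
```

Emit:
move_arm(
  translation=[
    [-0.006,0.0385,0.027],
    [-0.006,0.0385,0.027],
    [0,0,0],
  ],
  rotation=[
    [0,0,0],
    [0,0,0],
    [0,0,0],
  ],
)

```text
time: 2.1
eef_pos: [0.5606, -0.0739, 0.0854]
orientation: [-179.8, -0.2, 117.1]
ft_force: [-0.6, -0.8, -0.2]
width: 0.0599
finger_force: 0.0
```

Emit:
move_arm(
  translation=[
    [0.001,0,0.038],
    [0.001,0,0.038],
    [0,0,0],
  ],
  rotation=[
    [0,0,0],
    [0,0,0],
    [0,0,0],
  ],
)

```text
time: 2.4
eef_pos: [0.5539, -0.0733, 0.0103]
orientation: [-179.6, -0.3, 117.0]
ft_force: [-0.7, -0.2, 0.6]
width: 0.0599
finger_force: 0.0
```

Emit:
move_arm(
  translation=[
    [0,0,0],
    [0,0,0],
    [0,0,0],
    [0,0,0],
    [0,0,0],
  ],
  rotation=[
    [0,0,0],
    [0,0,0],
    [0,0,0],
    [0,0,0],
    [0,0,0],
  ],
  gripper=-1,
)

```text
time: 2.9
eef_pos: [0.5592, -0.0741, 0.0164]
orientation: [179.8, 0.1, 117.0]
ft_force: [-0.7, -0.3, 7.7]
width: 0.014
finger_force: 29.2
```

Emit:
move_arm(
  translation=[
    [0,0,-0.045],
    [0,0,-0.045],
    [0,0,-0.045],
    [0,0,-0.045],
    [0,0,-0.045],
  ],
  rotation=[
    [0,0,0],
    [0,0,0],
    [0,0,0],
    [0,0,0],
    [0,0,0],
  ],
)

```text
time: 3.4
eef_pos: [0.5575, -0.0739, 0.2426]
orientation: [179.9, 0.1, 117.0]
ft_force: [1.1, 0.0, -1.3]
width: 0.0139
finger_force: 29.3
```

Emit:
move_arm(
  translation=[
    [0,0,-0.045],
    [0,0,-0.045],
  ],
  rotation=[
    [0,0,0],
    [0,0,0],
  ],
)

```text
time: 3.6
eef_pos: [0.5573, -0.0738, 0.3327]
orientation: [179.9, 0.1, 117.0]
ft_force: [0.6, -0.0, -0.9]
width: 0.0135
finger_force: 29.3
```

```bash
cat > look.py <<'E'
from h import *
t=grab('top');C=cloud(t);st=ctrl.read_state();print(st['time'],st['eef_pos'],st['width'],st['finger_force'])
m=cv2.inRange(cv2.cvtColor(t['pixels'],cv2.COLOR_RGB2HSV),(14,110,90),(27,255,255))
k,l,s,ce=cv2.connectedComponentsWithStats(m)
for i in range(1,k):
    P=C[l==i];P=P[P[:,2]<1]
    if s[i,4]>8 and len(P) and 150<ce[i][0]<440 and ce[i][1]<300: print(ce[i].round(),s[i,4],(world(t,[ce[i]],.016)[0,:2]+[.003,-.002]).round(3),'med',np.median(P,0).round(3))
E
python3 look.py; python3 plan.py .52,.12,.31,117 .603,.277,.31,117 .603,.277,.230,117
```

```text
3.65 [ 0.55877173 -0.0740567   0.33998354] 0.01379069999539859 29.358636438846588
[265. 171.] 58 [0.69  0.076] med [0.687 0.078 0.013]
[313. 179.] 16 [ 0.666 -0.074] med [ 0.662 -0.073  0.013]
[285. 206.] 60 [0.578 0.012] med [0.573 0.013 0.014]
-> .52,.12,.31,117 n 5
 T [[0.0381, 0.0106, 0.0059], [0.0381, 0.0107, 0.0059], [0.0382, 0.0107, 0.0059], [0.0381, 0.0107, 0.0059], [0.0382, 0.0106, 0.0059]] 
 R [[0.002, 0.001, 0.0], [0.002, 0.001, 0.0], [0.002, 0.001, 0.0], [0.002, 0.002, 0.0], [0.002, 0.001, 0.0]]
-> .603,.277,.31,117 n 4
 T [[0.0256, 0.0363, -0.0], [0.0255, 0.0363, -0.0001], [0.0256, 0.0363, -0.0], [0.0255, 0.0363, -0.0001]] 
 R [[0.0, 0.0, 0.0], [0.0, 0.0, 0.0], [0.0, 0.0, 0.0], [0.0, 0.0, 0.0]]
-> .603,.277,.230,117 n 2
 T [[0.0, 0.0, 0.04], [0.0, 0.0001, 0.04]] 
 R [[0.0, 0.0, 0.0], [0.0, 0.0, 0.0]]
```

Emit:
move_arm(
  translation=[
    [0.038,0.0105,0.006],
    [0.038,0.0105,0.006],
    [0.038,0.0105,0.006],
    [0.038,0.0105,0.006],
    [0.038,0.0105,0.006],
  ],
  rotation=[
    [0,0,0],
    [0,0,0],
    [0,0,0],
    [0,0,0],
    [0,0,0],
  ],
)

```text
time: 4.15
eef_pos: [0.5178, 0.1206, 0.3003]
orientation: [179.9, 0.0, 117.0]
ft_force: [-0.5, 0.8, -0.1]
width: 0.0138
finger_force: 29.4
```

Emit:
move_arm(
  translation=[
    [0.0255,0.036,0],
    [0.0255,0.036,0],
    [0.0255,0.0365,0],
    [0.0255,0.0365,0],
  ],
  rotation=[
    [0,0,0],
    [0,0,0],
    [0,0,0],
    [0,0,0],
  ],
)

```text
time: 4.55
eef_pos: [0.6017, 0.2776, 0.3008]
orientation: [179.9, 0.0, 117.0]
ft_force: [2.1, -0.6, -0.3]
width: 0.0137
finger_force: 29.4
```

Emit:
move_arm(
  translation=[
    [0,0,0.035],
    [0,0,0.035],
    [0,0,0.01],
    [0,0,0],
  ],
  rotation=[
    [0,0,0],
    [0,0,0],
    [0,0,0],
    [0,0,0],
  ],
)

```text
time: 4.95
eef_pos: [0.6005, 0.2755, 0.2188]
orientation: [-179.9, -0.0, 117.0]
ft_force: [-0.1, 0.2, -0.6]
width: 0.0136
finger_force: 29.5
```

```bash
python3 - <<'E'
from h import *
st=ctrl.read_state();print(st['eef_pos'],st['ft_force'],st['width'])
a=grab('scene');save(a,'c1',(300,100,440,200),5)
E
```

```text
[0.60051636 0.27547058 0.21883847] [-0.11436453  0.15674335 -0.61868671] 0.013586435971697303
```

View pics/c1.png

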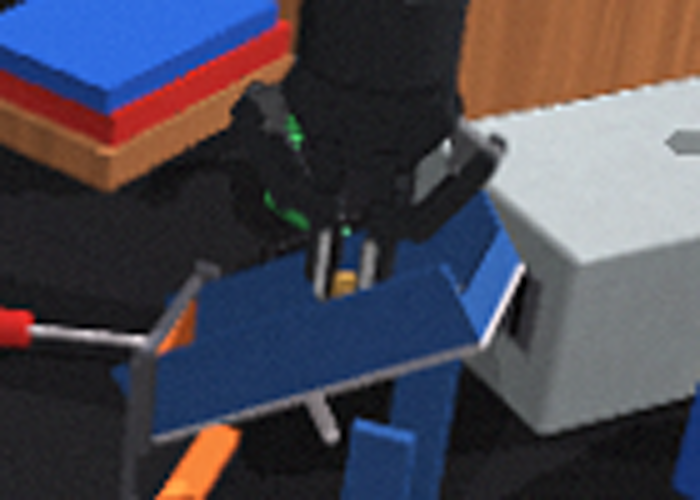

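The casting is held between the fingers at about (345,285), inside the trough. I'll release it and fetch the next one.

Emit:
move_arm(
  translation=[
    [0,0,0],
    [0,0,0],
    [0,0,-0.01],
    [0,0,-0.03],
    [0,0,-0.045],
  ],
  rotation=[
    [0,0,0],
    [0,0,0],
    [0,0,0],
    [0,0,0],
    [0,0,0],
  ],
  gripper=0.1,
)

```text
time: 5.5
eef_pos: [0.6005, 0.2755, 0.3046]
orientation: [-179.8, -0.0, 117.0]
ft_force: [2.5, 1.4, 0.4]
width: 0.0468
finger_force: 0.0
```

```bash
python3 look.py; python3 plan.py .52,.12,.30,117 .578,.012,.08,117 .578,.012,.0145,117,2 .578,.012,.22,117,5 .52,.12,.305,117 .603,.277,.305,117 .603,.277,.222,117
```

```text
5.55 [0.60206261 0.27620055 0.31414648] 0.04711555226359447 0.0
[265. 171.] 58 [0.69  0.076] med [0.686 0.078 0.014]
[316. 180.] 58 [ 0.663 -0.083] med [ 0.659 -0.08   0.013]
[285. 206.] 60 [0.578 0.012] med [0.574 0.013 0.014]
[350. 214.] 9 [ 0.558 -0.188] med [ 0.556 -0.188  0.009]
[386. 282.] 179 [ 0.356 -0.294] med [ 0.353 -0.293  0.017]
-> .52,.12,.30,117 n 4
 T [[-0.0255, -0.036, 0.0032], [-0.0255, -0.036, 0.0033], [-0.0255, -0.036, 0.0034], [-0.0255, -0.0361, 0.0034]] 
 R [[0.002, 0.0, 0.0], [0.002, 0.0, 0.0], [0.002, 0.0, 0.0], [0.003, 0.0, 0.0]]
-> .578,.012,.08,117 n 6
 T [[-0.0204, 0.0005, 0.0367], [-0.0204, 0.0005, 0.0367], [-0.0204, 0.0004, 0.0367], [-0.0204, 0.0005, 0.0366], [-0.0204, 0.0004, 0.0367]] 
 R [[0.0, 0.0, 0.0], [0.0, 0.0, 0.0], [0.0, 0.0, 0.0], [0.0, 0.0, 0.0], [0.0, 0.0, 0.0]]
 T [[-0.0205, 0.0005, 0.0366]] 
 R [[0.0, 0.0, 0.0]]
-> .578,.012,.0145,117,2 n 2
 T [[0.0, -0.0, 0.0328], [0.0, -0.0, 0.0327]] 
 R [[0.0, 0.0, 0.0], [0.0, 0.0, 0.0]]
-> .578,.012,.22,117,5 n 5
 T [[-0.0, -0.0, -0.0411], [-0.0, -0.0, -0.0411], [-0.0, -0.0, -0.0411], [-0.0, -0.0, -0.0411], [-0.0, -0.0001, -0.0411]] 
 R [[0.0, 0.0, 0.0], [0.0, 0.0, 0.0], [0.0, 0.0, 0.0], [0.0, 0.0, 0.0], [0.0, 0.0, 0.0]]
-> .52,.12,.305,117 n 4
 T [[0.0306, -0.0007, -0.0212], [0.0306, -0.0007, -0.0213], [0.0307, -0.0006, -0.0212], [0.0306, -0.0007, -0.0213]] 
 R [[0.0, 0.0, 0.0], [0.0, 0.0, 0.0], [0.0, 0.0, 0.0], [0.0, 0.0, 0.0]]
-> .603,.277,.305,117 n 4
 T [[0.0256, 0.0363, -0.0], [0.0256, 0.0363, -0.0], [0.0255, 0.0363, -0.0], [0.0256, 0.0363, -0.0]] 
 R [[0.0, 0.0, 0.0], [0.0, 0.0, 0.0], [0.0, 0.0, 0.0], [0.0, 0.0, 0.0]]
-> .603,.277,.222,117 n 2
 T [[0.0, 0.0, 0.0415], [0.0, 0.0, 0.0415]] 
 R [[0.0, 0.0, 0.0], [0.0, 0.0, 0.0]]
```

Emit:
move_arm(
  translation=[
    [-0.0255,-0.036,0.003],
    [-0.0255,-0.036,0.003],
    [-0.0255,-0.036,0.003],
    [-0.0255,-0.036,0.003],
  ],
  rotation=[
    [0,0,0],
    [0,0,0],
    [0,0,0],
    [0,0,0],
  ],
)

```text
time: 5.95
eef_pos: [0.5186, 0.1185, 0.2935]
orientation: [179.9, 0.0, 117.0]
ft_force: [1.3, -0.6, 0.4]
width: 0.0471
finger_force: 0.0
```

Emit:
move_arm(
  translation=[
    [-0.0205,0.0005,0.0365],
    [-0.0205,0.0005,0.0365],
    [-0.0205,0.0005,0.0365],
    [-0.0205,0.0005,0.0365],
    [-0.0205,0.0005,0.0365],
  ],
  rotation=[
    [0,0,0],
    [0,0,0],
    [0,0,0],
    [0,0,0],
    [0,0,0],
  ],
  gripper=0.4,
)

```text
time: 6.45
eef_pos: [0.5692, 0.0287, 0.11]
orientation: [179.9, 0.1, 117.0]
ft_force: [0.8, 0.2, 0.4]
width: 0.0597
finger_force: 0.0
```

Emit:
move_arm(
  translation=[
    [-0.0205,0.0005,0.0365],
    [0,0,0],
    [0,0,0],
  ],
  rotation=[
    [0,0,0],
    [0,0,0],
    [0,0,0],
  ],
)

```text
time: 6.75
eef_pos: [0.578, 0.0114, 0.074]
orientation: [-180.0, -0.0, 116.9]
ft_force: [0.4, 0.2, 1.4]
width: 0.0598
finger_force: 0.0
```

Emit:
move_arm(
  translation=[
    [0,0,0.035],
    [0,0,0.024],
    [0,0,0],
  ],
  rotation=[
    [0,0,0],
    [0,0,0],
    [0,0,0],
  ],
)

```text
time: 7.05
eef_pos: [0.577, 0.0124, 0.0141]
orientation: [-179.9, -0.1, 117.0]
ft_force: [-0.3, 0.1, -0.5]
width: 0.0599
finger_force: 0.0
```

Emit:
move_arm(
  translation=[
    [0,0,0],
    [0,0,0],
    [0,0,0],
    [0,0,0],
  ],
  rotation=[
    [0,0,0],
    [0,0,0],
    [0,0,0],
    [0,0,0],
  ],
  gripper=-1,
)

```text
time: 7.45
eef_pos: [0.5791, 0.0117, 0.0162]
orientation: [179.8, 0.1, 117.0]
ft_force: [-0.9, 0.4, 9.5]
width: 0.0139
finger_force: 29.1
```

Emit:
move_arm(
  translation=[
    [0,0,-0.041],
    [0,0,-0.041],
    [0,0,-0.041],
    [0,0,-0.041],
    [0,0,-0.041],
  ],
  rotation=[
    [0,0,0],
    [0,0,0],
    [0,0,0],
    [0,0,0],
    [0,0,0],
  ],
)

```text
time: 7.95
eef_pos: [0.5776, 0.0115, 0.222]
orientation: [179.9, 0.0, 117.0]
ft_force: [0.8, -0.5, -0.9]
width: 0.0137
finger_force: 29.3
```

Emit:
move_arm(
  translation=[
    [0.0305,-0.0005,-0.0215],
    [0.0305,-0.0005,-0.0215],
    [0.0305,-0.0005,-0.0215],
    [0.0305,-0.0005,-0.0215],
  ],
  rotation=[
    [0,0,0],
    [0,0,0],
    [0,0,0],
    [0,0,0],
  ],
)

```text
time: 8.35
eef_pos: [0.5198, 0.1201, 0.3072]
orientation: [179.9, 0.0, 117.0]
ft_force: [1.0, -0.6, -1.5]
width: 0.0136
finger_force: 29.3
```

Emit:
move_arm(
  translation=[
    [0.0255,0.036,0],
    [0.0255,0.036,0],
    [0.0255,0.0365,0],
    [0.0255,0.0365,0],
    [0,0,0],
  ],
  rotation=[
    [0,0,0],
    [0,0,0],
    [0,0,0],
    [0,0,0],
    [0,0,0],
  ],
)

```text
time: 8.85
eef_pos: [0.6049, 0.2805, 0.3033]
orientation: [-179.9, -0.1, 117.2]
ft_force: [-0.8, -1.4, -1.1]
width: 0.0136
finger_force: 29.5
```

Emit:
move_arm(
  translation=[
    [-0.003,-0.001,0.036],
    [0,0,0.036],
    [0,0,0.01],
    [0,0,0],
  ],
  rotation=[
    [0,0,0],
    [0,0,0],
    [0,0,0],
    [0,0,0],
  ],
)

```text
time: 9.25
eef_pos: [0.6032, 0.2722, 0.2228]
orientation: [-179.9, -0.0, 117.0]
ft_force: [-0.7, -0.5, -0.9]
width: 0.0136
finger_force: 29.5
```

Emit:
move_arm(
  translation=[
    [0,0,0],
    [0,0,0],
    [0,0,-0.01],
    [0,0,-0.03],
    [0,0,-0.045],
  ],
  rotation=[
    [0,0,0],
    [0,0,0],
    [0,0,0],
    [0,0,0],
    [0,0,0],
  ],
  gripper=0.1,
)

```text
time: 9.75
eef_pos: [0.6033, 0.2725, 0.3089]
orientation: [-179.9, -0.0, 117.0]
ft_force: [0.7, 0.6, 0.8]
width: 0.0469
finger_force: 0.0
```

Emit:
move_arm(
  translation=[
    [-0.0255,-0.036,0],
    [-0.0255,-0.036,0],
    [-0.0255,-0.036,0],
    [-0.0255,-0.036,0],
    [0,0,0],
  ],
  rotation=[
    [0,0,0],
    [0,0,0],
    [0,0,0],
    [0,0,0],
    [0,0,0],
  ],
)

```text
time: 10.25
eef_pos: [0.52, 0.1131, 0.3112]
orientation: [179.9, 0.1, 116.8]
ft_force: [-0.1, 0.3, 0.1]
width: 0.0472
finger_force: 0.0
```

```bash
python3 look.py; python3 plan.py .663,-.083,.08,117;  python3 - <<'E'
from h import *
save(load('top'),'c2',(150,140,290,245),5)
E
```

```text
10.3 [0.52142374 0.11482688 0.31091496] 0.04711075594346551 0.0
[316. 180.] 58 [ 0.663 -0.083] med [ 0.659 -0.08   0.014]
[350. 214.] 10 [ 0.558 -0.188] med [ 0.557 -0.189  0.008]
[344. 233.] 9 [ 0.499 -0.171] med [ 0.497 -0.169  0.009]
[387. 282.] 163 [ 0.355 -0.296] med [ 0.352 -0.294  0.016]
-> .663,-.083,.08,117 n 7
 T [[-0.0343, 0.0052, 0.033], [-0.0343, 0.0052, 0.033], [-0.0343, 0.0052, 0.033], [-0.0343, 0.0052, 0.0331], [-0.0344, 0.0052, 0.033]] 
 R [[0.0, 0.0, 0.0], [0.001, 0.0, -0.001], [0.0, 0.0, 0.0], [0.001, 0.0, -0.001], [0.0, 0.0, 0.0]]
 T [[-0.0343, 0.0052, 0.033], [-0.0344, 0.0051, 0.0331]] 
 R [[0.001, 0.0, -0.001], [0.0, 0.001, 0.0]]
```

View pics/c2.png

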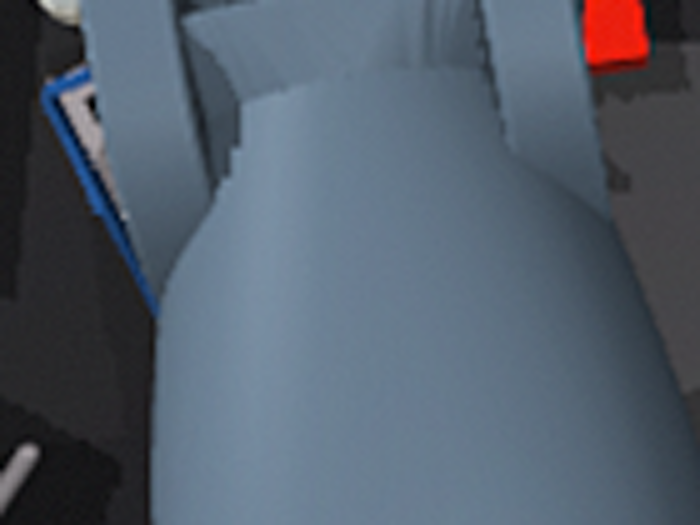

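The crop shows only the arm hiding the chute. Casting 2 is unmoved at (0.663, -0.083), so I'll go to it.

Emit:
move_arm(
  translation=[
    [-0.0345,0.005,0.033],
    [-0.0345,0.005,0.033],
    [-0.0345,0.005,0.033],
    [-0.0345,0.005,0.033],
    [-0.0345,0.005,0.033],
  ],
  rotation=[
    [0,0,0],
    [0,0,0],
    [0,0,0],
    [0,0,0],
    [0,0,0],
  ],
  gripper=0.4,
)

```text
time: 10.8
eef_pos: [0.6247, -0.026, 0.1429]
orientation: [179.9, 0.0, 117.0]
ft_force: [1.2, -0.1, 1.2]
width: 0.0597
finger_force: 0.0
```

Emit:
move_arm(
  translation=[
    [-0.0345,0.005,0.033],
    [-0.0345,0.006,0.033],
    [0,0,0],
    [0,0,0],
  ],
  rotation=[
    [0,0,0],
    [0,0,0],
    [0,0,0],
    [0,0,0],
  ],
)

```text
time: 11.2
eef_pos: [0.6643, -0.0821, 0.0765]
orientation: [-179.9, -0.1, 116.9]
ft_force: [0.2, -0.1, 0.5]
width: 0.06
finger_force: 0.0
```

```bash
python3 look.py; python3 plan.py .663,-.083,.0145,117,2 .663,-.083,.24,117,5 .663,-.083,.30,117,2  .603,.277,.305,117 
```

```text
11.25 [ 0.66454257 -0.08150057  0.07780086] 0.05983713993854092 0.0
[265. 171.] 59 [0.69  0.075] med [0.687 0.078 0.013]
[200. 203.] 113 [0.581 0.273] med [0.545 0.245 0.163]
-> .663,-.083,.0145,117,2 n 2
 T [[-0.0003, -0.001, 0.0316], [-0.0004, -0.0011, 0.0317]] 
 R [[0.0, 0.0, 0.0], [0.001, 0.0, 0.0]]
-> .663,-.083,.24,117,5 n 5
 T [[0.0, -0.0, -0.0451], [0.0, -0.0, -0.0451], [0.0, -0.0, -0.0451], [0.0001, -0.0, -0.0451], [0.0, -0.0001, -0.0451]] 
 R [[0.0, 0.0, 0.0], [0.0, 0.0, 0.0], [0.0, 0.0, 0.0], [0.0, 0.0, 0.0], [0.0, 0.0, 0.0]]
-> .663,-.083,.30,117,2 n 2
 T [[0.0, -0.0, -0.03], [0.0, -0.0, -0.03]] 
 R [[0.0, 0.0, 0.0], [0.0, 0.0, 0.0]]
-> .603,.277,.305,117 n 8
 T [[0.0435, 0.0137, -0.0006], [0.0435, 0.0138, -0.0006], [0.0435, 0.0137, -0.0006], [0.0435, 0.0138, -0.0006], [0.0435, 0.0137, -0.0006]] 
 R [[0.0, 0.0, 0.0], [0.0, 0.0, 0.0], [0.0, 0.0, 0.0], [0.0, 0.0, 0.0], [0.0, 0.0, 0.0]]
 T [[0.0435, 0.0138, -0.0007], [0.0435, 0.0137, -0.0006], [0.0435, 0.0138, -0.0007]] 
 R [[0.0, 0.0, 0.0], [0.0, 0.0, 0.0], [0.0, 0.0, 0.0]]
```

Emit:
move_arm(
  translation=[
    [0,-0.001,0.035],
    [0,-0.001,0.028],
    [0,0,0],
  ],
  rotation=[
    [0,0,0],
    [0,0,0],
    [0,0,0],
  ],
)

```text
time: 11.55
eef_pos: [0.6602, -0.0815, 0.0128]
orientation: [-179.8, -0.1, 117.1]
ft_force: [-0.9, -0.0, -0.4]
width: 0.0598
finger_force: 0.0
```

Emit:
move_arm(
  translation=[
    [0,0,0],
    [0,0,0],
    [0,0,0],
    [0,0,0],
  ],
  rotation=[
    [0,0,0],
    [0,0,0],
    [0,0,0],
    [0,0,0],
  ],
  gripper=-1,
)

```text
time: 11.95
eef_pos: [0.6632, -0.083, 0.0166]
orientation: [179.8, 0.1, 117.0]
ft_force: [-0.7, 1.1, 7.3]
width: 0.0142
finger_force: 29.2
```

Emit:
move_arm(
  translation=[
    [0,0,-0.045],
    [0,0,-0.045],
    [0,0,-0.045],
    [0,0,-0.045],
    [0,0,-0.045],
  ],
  rotation=[
    [0,0,0],
    [0,0,0],
    [0,0,0],
    [0,0,0],
    [0,0,0],
  ],
)

```text
time: 12.45
eef_pos: [0.6617, -0.0831, 0.2424]
orientation: [179.9, 0.0, 117.0]
ft_force: [0.9, -0.0, 0.1]
width: 0.0137
finger_force: 29.3
```

Emit:
move_arm(
  translation=[
    [0,0,-0.03],
    [0,0,-0.03],
    [0.0435,0.014,0],
    [0.0435,0.014,0],
    [0.0435,0.014,0],
  ],
  rotation=[
    [0,0,0],
    [0,0,0],
    [0,0,0],
    [0,0,0],
    [0,0,0],
  ],
)

```text
time: 12.95
eef_pos: [0.6398, 0.0532, 0.3006]
orientation: [179.9, 0.0, 116.9]
ft_force: [-0.0, -0.1, -1.0]
width: 0.014
finger_force: 29.3
```

Emit:
move_arm(
  translation=[
    [0.0435,0.014,0],
    [0.0435,0.014,0],
    [0.0435,0.0135,0],
    [0.0435,0.0135,0],
    [0.0435,0.0135,0],
  ],
  rotation=[
    [0,0,0],
    [0,0,0],
    [0,0,0],
    [0,0,0],
    [0,0,0],
  ],
)

```text
time: 13.45
eef_pos: [0.6018, 0.2788, 0.3006]
orientation: [179.9, -0.0, 117.0]
ft_force: [0.6, -0.2, -0.4]
width: 0.0139
finger_force: 29.3
```

Emit:
move_arm(
  translation=[
    [0,0,0],
    [0,0,0],
  ],
  rotation=[
    [0,0,0],
    [0,0,0],
  ],
)

```text
time: 13.65
eef_pos: [0.602, 0.2783, 0.2999]
orientation: [180.0, 0.0, 117.1]
ft_force: [-0.2, -1.0, -1.2]
width: 0.0139
finger_force: 29.4
```

Emit:
move_arm(
  translation=[
    [0,0,0.036],
    [0,0,0.034],
    [0,0,0.008],
    [0,0,0],
  ],
  rotation=[
    [0,0,0],
    [0,0,0],
    [0,0,0],
    [0,0,0],
  ],
)

```text
time: 14.05
eef_pos: [0.6022, 0.2757, 0.221]
orientation: [-179.9, -0.0, 116.9]
ft_force: [-0.3, 0.3, 0.2]
width: 0.0138
finger_force: 29.4
```

Emit:
move_arm(
  translation=[
    [0,0,0],
    [0,0,0],
    [0,0,-0.01],
    [0,0,-0.03],
    [0,0,-0.045],
  ],
  rotation=[
    [0,0,0],
    [0,0,0],
    [0,0,0],
    [0,0,0],
    [0,0,0],
  ],
  gripper=0.1,
)

```text
time: 14.55
eef_pos: [0.6017, 0.2767, 0.3068]
orientation: [-179.8, -0.0, 117.0]
ft_force: [1.1, 1.2, 0.9]
width: 0.0473
finger_force: 0.0
```

Emit:
move_arm(
  translation=[
    [-0.044,-0.0025,0],
    [-0.044,-0.0025,0],
    [-0.044,-0.0025,0],
    [-0.044,-0.003,0],
    [-0.044,-0.003,0],
  ],
  rotation=[
    [0,0,0],
    [0,0,0],
    [0,0,0],
    [0,0,0],
    [0,0,0],
  ],
  gripper=0.4,
)

```text
time: 15.05
eef_pos: [0.6909, 0.0734, 0.3082]
orientation: [179.9, 0.0, 117.0]
ft_force: [1.0, 0.6, 0.5]
width: 0.0598
finger_force: 0.0
```

Emit:
move_arm(
  translation=[
    [0,0,0.045],
    [0,0,0.045],
    [0,0,0.045],
    [0,0,0.045],
    [0,0,0.045],
  ],
  rotation=[
    [0,0,0],
    [0,0,0],
    [0,0,0],
    [0,0,0],
    [0,0,0],
  ],
)

```text
time: 15.55
eef_pos: [0.6911, 0.075, 0.0815]
orientation: [179.9, 0.0, 117.0]
ft_force: [0.5, -0.6, 0.0]
width: 0.0597
finger_force: 0.0
```

Emit:
move_arm(
  translation=[
    [0,0,0],
    [0,0,0],
  ],
  rotation=[
    [0,0,0],
    [0,0,0],
  ],
)

```text
time: 15.75
eef_pos: [0.6908, 0.0751, 0.0829]
orientation: [180.0, 0.0, 117.0]
ft_force: [0.5, -1.0, 0.4]
width: 0.0602
finger_force: 0.0
```

```bash
python3 look.py; python3 - <<'E'
from h import *
t=load('scene') ; s=grab('scene');C=cloud(s)
m=cv2.inRange(cv2.cvtColor(s['pixels'],cv2.COLOR_RGB2HSV),(14,110,90),(27,255,255))
k,l,st,ce=cv2.connectedComponentsWithStats(m)
for i in range(1,k):
    P=C[l==i];md=np.median(P,0)
    if st[i,4]>20 and .4<md[0]<.8 and abs(md[1])<.4: print(ce[i],st[i,4],md)
E
```

```text
15.8 [0.69192046 0.07519237 0.08433347] 0.059800896544569965 0.0
[197. 200.] 182 [0.59  0.283] med [0.553 0.251 0.17 ]
[357. 221.] 119 [ 0.537 -0.21 ] med [ 0.54  -0.217  0.007]
[344. 233.] 9 [ 0.499 -0.171] med [ 0.497 -0.17   0.009]
[387. 282.] 120 [ 0.355 -0.294] med [ 0.352 -0.293  0.015]
[327.35454545 274.70909091] 110 [0.69210454 0.07329508 0.01209219]
[206.05660377 284.86792453] 53 [ 0.54170215 -0.17195159  0.00751629]
[180.72151899 293.82278481] 79 [ 0.5297444  -0.23711621  0.00817489]
```

Emit:
move_arm(
  translation=[
    [0,0,0.035],
    [0,0,0.034],
    [0,0,0],
  ],
  rotation=[
    [0,0,0],
    [0,0,0],
    [0,0,0],
  ],
)

```text
time: 16.15
eef_pos: [0.6891, 0.0749, 0.0109]
orientation: [-179.8, -0.1, 117.0]
ft_force: [-0.4, -0.1, 0.5]
width: 0.0597
finger_force: 0.0
```

Emit:
move_arm(
  translation=[
    [0,0,0],
    [0,0,0],
    [0,0,0],
    [0,0,0],
  ],
  rotation=[
    [0,0,0],
    [0,0,0],
    [0,0,0],
    [0,0,0],
  ],
  gripper=-1,
)

```text
time: 16.55
eef_pos: [0.6919, 0.0752, 0.0149]
orientation: [179.8, 0.1, 117.0]
ft_force: [0.1, 0.1, 8.4]
width: 0.0143
finger_force: 29.1
```

Emit:
move_arm(
  translation=[
    [0,0,-0.045],
    [0,0,-0.045],
    [0,0,-0.045],
    [0,0,-0.045],
    [0,0,-0.045],
  ],
  rotation=[
    [0,0,0],
    [0,0,0],
    [0,0,0],
    [0,0,0],
    [0,0,0],
  ],
)

```text
time: 17.05
eef_pos: [0.69, 0.0749, 0.2407]
orientation: [179.9, 0.0, 117.0]
ft_force: [1.3, -0.3, -0.7]
width: 0.0138
finger_force: 29.3
```

Emit:
move_arm(
  translation=[
    [0,0,-0.04],
    [0,0,-0.025],
    [0,0,0],
  ],
  rotation=[
    [0,0,0],
    [0,0,0],
    [0,0,0],
  ],
)

```text
time: 17.35
eef_pos: [0.6914, 0.0751, 0.308]
orientation: [179.6, 0.2, 117.0]
ft_force: [-0.7, 0.3, -0.4]
width: 0.0138
finger_force: 29.3
```

Emit:
move_arm(
  translation=[
    [0.044,0.0025,0],
    [0.044,0.0025,0],
    [0.044,0.0025,0],
    [0.044,0.0025,0],
    [0.044,0.0025,0],
  ],
  rotation=[
    [0,0,0],
    [0,0,0],
    [0,0,0],
    [0,0,0],
    [0,0,0],
  ],
)

```text
time: 17.85
eef_pos: [0.6004, 0.2779, 0.3022]
orientation: [-180.0, -0.0, 117.0]
ft_force: [0.4, 0.4, -1.5]
width: 0.014
finger_force: 29.4
```

Emit:
move_arm(
  translation=[
    [0,0,0],
    [0,0,0],
  ],
  rotation=[
    [0,0,0],
    [0,0,0],
  ],
)

```text
time: 18.05
eef_pos: [0.6008, 0.2777, 0.3022]
orientation: [-180.0, 0.0, 117.1]
ft_force: [1.3, -0.4, -1.4]
width: 0.014
finger_force: 29.4
```

Emit:
move_arm(
  translation=[
    [0,0,0.036],
    [0,0,0.034],
    [0,0,0.008],
    [0,0,0],
  ],
  rotation=[
    [0,0,0],
    [0,0,0],
    [0,0,0],
    [0,0,0],
  ],
)

```text
time: 18.45
eef_pos: [0.6013, 0.2753, 0.2234]
orientation: [-179.8, -0.0, 116.9]
ft_force: [-0.5, 0.1, 0.3]
width: 0.014
finger_force: 29.4
```

Emit:
move_arm(
  translation=[
    [0,0,0],
    [0,0,0],
    [0,0,-0.01],
    [0,0,-0.03],
    [0,0,-0.045],
  ],
  rotation=[
    [0,0,0],
    [0,0,0],
    [0,0,0],
    [0,0,0],
    [0,0,0],
  ],
  gripper=0.1,
)

```text
time: 18.95
eef_pos: [0.6009, 0.2763, 0.3098]
orientation: [-179.9, -0.0, 117.0]
ft_force: [1.1, 1.8, 1.3]
width: 0.0468
finger_force: 0.0
```

Emit:
move_arm(
  translation=[
    [-0.0255,-0.036,0],
    [-0.0255,-0.036,0],
    [-0.0255,-0.036,0],
    [-0.0255,-0.036,0],
    [0,0,0],
  ],
  rotation=[
    [0,0,0],
    [0,0,0],
    [0,0,0],
    [0,0,0],
    [0,0,0],
  ],
)

```text
time: 19.45
eef_pos: [0.5175, 0.117, 0.3121]
orientation: [179.9, 0.1, 116.8]
ft_force: [0.3, -0.0, 0.4]
width: 0.047
finger_force: 0.0
```

```bash
python3 plan.py .36,.06,.30,87 .430,.096,.14,87; python3 - <<'E'
from h import *
s=grab('scene');save(s,'c3',(230,130,430,280),4)
E
```

```text
-> .36,.06,.30,87 n 4
 T [[0.0051, -0.0416, 0.0029], [-0.0004, -0.0419, 0.003], [-0.0058, -0.0414, 0.003], [-0.0111, -0.0403, 0.003]] 
 R [[0.001, 0.0, 0.13], [0.0, 0.0, 0.13], [0.001, 0.0, 0.13], [0.0, 0.001, 0.13]]
-> .430,.096,.14,87 n 4
 T [[0.0099, 0.017, 0.04], [0.0099, 0.017, 0.04], [0.0099, 0.017, 0.04], [0.0098, 0.0169, 0.0401]] 
 R [[0.0, 0.0, 0.0], [0.0, 0.0, 0.0], [0.0, 0.0, 0.0], [0.0, 0.0, 0.0]]
```

View pics/c3.png

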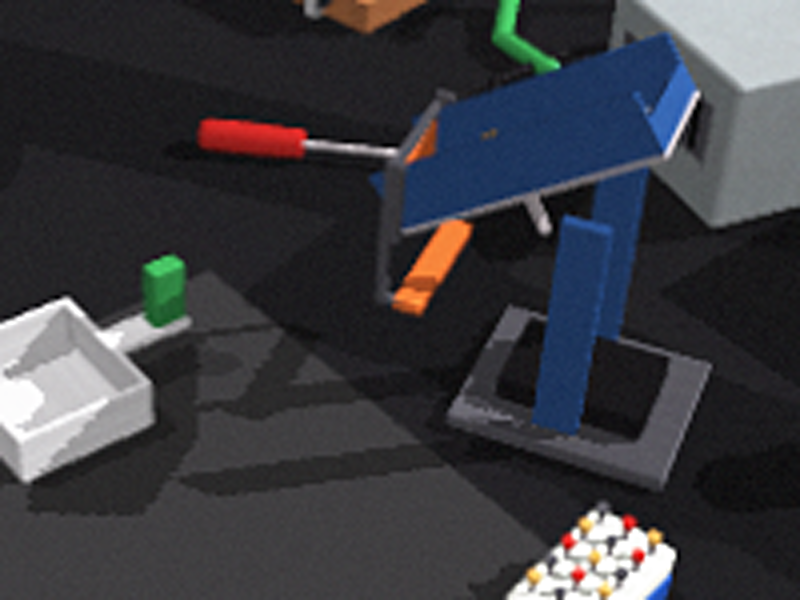

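The gate is shut with the castings in the trough (brass visible at crop (490,133)), and the bench has no castings left. The dish sits untouched with its grip at (165,290). Next I'll turn to yaw -93 and grasp the grip.

```bash
python3 plan.py .44,.10,.25,20 .430,.096,.14,-92.8 .430,.096,.045,-92.8; sed -i 's/^#.*//' plan.py; python3 - <<'E'
from h import *
s=load('scene');C=cloud(s);print(world(s,[[230+163/4,130+262/4]]),world(s,[[230+175/4,130+268/4]]))
E
```

```text
-> .44,.10,.25,20 n 12
 T [[0.0016, -0.0066, 0.0051], [0.0006, -0.0067, 0.0051], [-0.0003, -0.0068, 0.0051], [-0.0013, -0.0067, 0.0051], [-0.0022, -0.0064, 0.0051]] 
 R [[0.0, 0.0, 0.141], [0.0, 0.0, 0.141], [0.0, 0.0, 0.141], [0.0, 0.0, 0.141], [0.0, 0.0, 0.141]]
 T [[-0.0031, -0.006, 0.0052], [-0.0039, -0.0056, 0.0051], [-0.0046, -0.005, 0.0052], [-0.0052, -0.0043, 0.0052], [-0.0058, -0.0035, 0.0051]] 
 R [[0.0, 0.0, 0.141], [0.0, 0.0, 0.141], [0.0, -0.001, 0.141], [0.0, -0.001, 0.141], [0.001, 0.0, 0.14]]
 T [[-0.0062, -0.0026, 0.0052], [-0.0065, -0.0017, 0.0051]] 
 R [[0.0, -0.001, 0.141], [0.001, 0.0, 0.14]]
-> .430,.096,.14,-92.8 n 14
 T [[-0.0008, 0.0, 0.0079], [-0.0008, 0.0001, 0.0079], [-0.0007, 0.0002, 0.0079], [-0.0007, 0.0003, 0.0078], [-0.0006, 0.0004, 0.0079]] 
 R [[0.0, 0.0, 0.141], [0.0, 0.0, 0.141], [0.0, 0.0, 0.141], [0.0, 0.0, 0.141], [0.0, 0.0, 0.14]]
 T [[-0.0006, 0.0005, 0.0078], [-0.0005, 0.0006, 0.0079], [-0.0004, 0.0007, 0.0078], [-0.0003, 0.0007, 0.0079], [-0.0002, 0.0008, 0.0078]] 
 R [[0.0, 0.0, 0.141], [0.0, 0.0, 0.14], [0.0, 0.0, 0.141], [0.0, 0.0, 0.14], [0.0, 0.0, 0.141]]
 T [[-0.0001, 0.0008, 0.0079], [0.0001, 0.0007, 0.0078], [0.0001, 0.0008, 0.0079], [0.0003, 0.0007, 0.0078]] 
 R [[0.0, 0.0, 0.14], [0.0, 0.0, 0.141], [0.0, 0.0, 0.14], [0.0, 0.0, 0.141]]
-> .430,.096,.045,-92.8 n 2
 T [[0.0, -0.0, 0.0475], [0.0, -0.0, 0.0475]] 
 R [[0.0, 0.0, 0.0], [0.0, 0.0, 0.0]]
[[0.43154986 0.09601766 0.08330502]] [[0.4373149  0.10170258 0.07908595]]
```

Emit:
move_arm(
  translation=[
    [0.007,-0.0295,0.02],
    [0.007,-0.0295,0.02],
    [0.007,-0.0295,0.02],
    [0,0,0],
    [0,0,0],
  ],
  rotation=[
    [0,0,0],
    [0,0,0],
    [0,0,0],
    [0,0,0.1465],
    [0,0,0.1465],
  ],
  gripper=0.3,
  squeeze=110,
)

```text
time: 20.0
eef_pos: [0.4309, 0.0996, 0.2499]
orientation: [180.0, -0.0, 99.9]
ft_force: [-0.0, -0.8, 0.4]
width: 0.0556
finger_force: 0.0
```

Emit:
move_arm(
  translation=[
    [0,0,0],
    [0,0,0],
    [0,0,0],
    [0,0,0],
    [0,0,0],
  ],
  rotation=[
    [0,0,0.1465],
    [0,0,0.1465],
    [0,0,0.1465],
    [0,0,0.1465],
    [0,0,0.1465],
  ],
)

```text
time: 20.5
eef_pos: [0.4323, 0.1, 0.2503]
orientation: [180.0, -0.1, 57.9]
ft_force: [0.4, -0.6, -0.0]
width: 0.0552
finger_force: 0.0
```

Emit:
move_arm(
  translation=[
    [0,0,0],
    [0,0,0],
    [0,0,0],
    [0,0,0],
    [0,0,0],
  ],
  rotation=[
    [0,0,0.1465],
    [0,0,0.1465],
    [0,0,0.1465],
    [0,0,0.1465],
    [0,0,0.1465],
  ],
)

```text
time: 21.0
eef_pos: [0.4323, 0.1, 0.2503]
orientation: [-180.0, -0.1, 16.0]
ft_force: [-0.1, 1.4, 0.2]
width: 0.0558
finger_force: 0.0
```

Emit:
move_arm(
  translation=[
    [0,0,0],
    [0,0,0],
    [0,0,0],
    [0,0,0],
    [0,0,0],
  ],
  rotation=[
    [0,0,0.1465],
    [0,0,0.1465],
    [0,0,0.1465],
    [0,0,0.1465],
    [0,0,0.1465],
  ],
)

```text
time: 21.5
eef_pos: [0.423, -0.0653, 0.2505]
orientation: [-172.5, 2.1, -14.1]
ft_force: [1.1, 0.9, -0.1]
width: 0.0556
finger_force: 0.0
```

Emit:
move_arm(
  translation=[
    [0,0,0],
    [0,0,0],
    [0,0,0],
    [0,0,0],
    [0,0,0],
  ],
  rotation=[
    [0,0,0.1465],
    [0,0,0.1465],
    [0,0,0.1465],
    [0,0,0.1465],
    [0,0,0.1465],
  ],
)

```text
time: 22.0
eef_pos: [0.3304, -0.2153, 0.2509]
orientation: [-167.0, 9.3, -43.1]
ft_force: [0.7, -0.9, -0.7]
width: 0.0554
finger_force: 0.0
```

Emit:
move_arm(
  translation=[
    [0,0,0],
    [0,0,0],
    [0,0,0],
    [0,0,0],
    [0,0,0],
  ],
  rotation=[
    [0,0,0.1465],
    [0,0,0.1465],
    [0,0,0.1465],
    [0,0,0],
    [0,0,0],
  ],
)

```text
time: 22.5
eef_pos: [0.2439, -0.2758, 0.251]
orientation: [-165.8, 14.9, -60.3]
ft_force: [0.2, 0.4, 0.0]
width: 0.0555
finger_force: 0.0
```

```bash
python3 plan.py .4305,.096,.12,-92.8 .4305,.096,.045,-92.8; python3 look.py
```

```text
-> .4305,.096,.12,-92.8 n 10
 T [[-0.0189, -0.029, 0.0265], [-0.0212, -0.0284, 0.0254], [-0.0235, -0.0276, 0.0242], [-0.0257, -0.0267, 0.0229], [-0.0278, -0.0257, 0.0217]] 
 R [[-0.017, 0.032, 0.053], [-0.017, 0.032, 0.053], [-0.017, 0.032, 0.053], [-0.016, 0.032, 0.053], [-0.017, 0.032, 0.053]]
 T [[-0.0299, -0.0245, 0.0203], [-0.0317, -0.0232, 0.0189], [-0.0335, -0.0217, 0.0175], [-0.0352, -0.0202, 0.0161], [-0.0367, -0.0186, 0.0146]] 
 R [[-0.016, 0.032, 0.053], [-0.017, 0.032, 0.053], [-0.016, 0.032, 0.053], [-0.017, 0.032, 0.053], [-0.016, 0.033, 0.053]]
-> .4305,.096,.045,-92.8 n 2
 T [[0.0, 0.0, 0.0375], [0.0, 0.0001, 0.0375]] 
 R [[0.0, 0.0, 0.0], [0.0, 0.0, 0.0]]
22.55 [ 0.2443214  -0.2751288   0.25096323] 0.05564096548559372 0.0
[195. 197.] 261 [0.601 0.29 ] med [0.558 0.259 0.175]
[355. 226.] 187 [ 0.52  -0.203] med [ 0.517 -0.202  0.007]
[387. 282.] 121 [ 0.355 -0.295] med [ 0.352 -0.294  0.015]
```

The last joint hit its limit: its sign is opposite to what I assumed, so the usable yaw runs from q1 to q1+360. The forces stayed low and nothing was touched. I'll go back with yaw +87, which is the same grasp.

```bash
python3 -c "
from h import *
print(ctrl.read_state()['joints'])"; python3 plan.py .28,-.20,.27,-15 .4305,.096,.25,87.2 
```

```text
[-60.20417966   8.56703878  -7.93579648  88.37941896  14.20920659
 179.96104585]
-> .28,-.20,.27,-15 n 7
 T [[-0.0072, -0.0097, 0.0015], [-0.0061, -0.0105, 0.0009], [-0.0049, -0.0112, 0.0003], [-0.0035, -0.0117, -0.0004], [-0.0021, -0.0119, -0.001]] 
 R [[-0.048, 0.021, -0.116], [-0.048, 0.021, -0.116], [-0.048, 0.021, -0.116], [-0.048, 0.021, -0.116], [-0.048, 0.021, -0.116]]
 T [[-0.0007, -0.0121, -0.0016], [0.0006, -0.012, -0.0021]] 
 R [[-0.048, 0.021, -0.116], [-0.049, 0.022, -0.116]]
-> .4305,.096,.25,87.2 n 13
 T [[0.0053, -0.025, 0.0015], [0.0087, -0.024, 0.0015], [0.0119, -0.0226, 0.0015], [0.0148, -0.0208, 0.0015], [0.0175, -0.0186, 0.0015]] 
 R [[0.0, 0.0, -0.137], [0.0, 0.0, -0.137], [0.0, 0.0, -0.137], [0.0, 0.0, -0.137], [0.0, 0.0, -0.137]]
 T [[0.0199, -0.016, 0.0015], [0.0219, -0.0131, 0.0016], [0.0235, -0.01, 0.0015], [0.0247, -0.0067, 0.0016], [0.0253, -0.0033, 0.0015]] 
 R [[0.0, 0.0, -0.137], [0.0, 0.0, -0.137], [0.0, 0.0, -0.137], [0.0, 0.0, -0.138], [0.0, 0.0, -0.137]]
 T [[0.0256, 0.0002, 0.0016], [0.0253, 0.0037, 0.0015], [0.0245, 0.0072, 0.0016]] 
 R [[0.0, 0.0, -0.138], [0.0, 0.0, -0.137], [0.0, 0.001, -0.138]]
```

Emit:
move_arm(
  translation=[
    [-0.007,-0.0095,0.0015],
    [-0.006,-0.0105,0.001],
    [-0.005,-0.011,0.0005],
    [-0.0035,-0.0115,-0.0005],
    [-0.002,-0.012,-0.001],
  ],
  rotation=[
    [-0.048,0.021,-0.116],
    [-0.048,0.021,-0.116],
    [-0.048,0.021,-0.116],
    [-0.048,0.021,-0.116],
    [-0.048,0.021,-0.116],
  ],
)

```text
time: 23.05
eef_pos: [0.2705, -0.2202, 0.2645]
orientation: [-174.9, 3.0, -27.7]
ft_force: [0.1, -0.5, -0.6]
width: 0.0554
finger_force: 0.0
```

Emit:
move_arm(
  translation=[
    [-0.0005,-0.012,-0.0015],
    [0.0005,-0.012,-0.002],
    [0,0,0],
  ],
  rotation=[
    [-0.048,0.021,-0.116],
    [-0.049,0.022,-0.116],
    [0,0,0],
  ],
)

```text
time: 23.35
eef_pos: [0.2804, -0.1976, 0.2702]
orientation: [179.9, -0.1, -14.5]
ft_force: [-0.4, 0.7, -0.2]
width: 0.0555
finger_force: 0.0
```

Emit:
move_arm(
  translation=[
    [0.005,-0.025,0.0015],
    [0.0085,-0.024,0.0015],
    [0.012,-0.0225,0.0015],
    [0.015,-0.021,0.0015],
    [0.0175,-0.0185,0.0015],
  ],
  rotation=[
    [0,0,-0.137],
    [0,0,-0.137],
    [0,0,-0.137],
    [0,0,-0.137],
    [0,0,-0.137],
  ],
)

```text
time: 23.85
eef_pos: [0.3378, -0.0845, 0.2617]
orientation: [-179.9, -0.0, 24.6]
ft_force: [0.5, -0.0, -0.1]
width: 0.0558
finger_force: 0.0
```

Emit:
move_arm(
  translation=[
    [0.02,-0.016,0.0015],
    [0.022,-0.013,0.0015],
    [0.0235,-0.01,0.0015],
    [0.0245,-0.0065,0.0015],
    [0.0255,-0.0035,0.0015],
  ],
  rotation=[
    [0,0,-0.137],
    [0,0,-0.137],
    [0,0,-0.137],
    [0,0,-0.138],
    [0,0,-0.137],
  ],
)

```text
time: 24.35
eef_pos: [0.3958, 0.0296, 0.2541]
orientation: [-179.9, -0.0, 63.9]
ft_force: [0.7, -0.3, 0.5]
width: 0.0559
finger_force: 0.0
```

Emit:
move_arm(
  translation=[
    [0.0255,0,0.0015],
    [0.0255,0.0035,0.0015],
    [0.0245,0.007,0.0015],
    [0,0,0],
    [0,0,0],
  ],
  rotation=[
    [0,0,-0.138],
    [0,0,-0.137],
    [0,0,-0.138],
    [0,0,0],
    [0,0,0],
  ],
)

```text
time: 24.85
eef_pos: [0.4292, 0.0972, 0.2492]
orientation: [-179.9, -0.0, 87.2]
ft_force: [-0.3, 0.3, -0.4]
width: 0.0555
finger_force: 0.0
```

```bash
python3 plan.py .4305,.096,.12,87.2 .4305,.096,.045,87.2; python3 look.py
```

```text
-> .4305,.096,.12,87.2 n 3
 T [[-0.0004, 0.0005, 0.0431], [-0.0004, 0.0005, 0.0431], [-0.0004, 0.0005, 0.043]] 
 R [[-0.001, 0.0, 0.0], [0.0, 0.0, 0.0], [-0.001, 0.0, 0.0]]
-> .4305,.096,.045,87.2 n 2
 T [[-0.0, 0.0, 0.0375], [-0.0, 0.0, 0.0375]] 
 R [[0.0, 0.0, 0.0], [0.0, 0.0, 0.0]]
24.9 [0.42896825 0.09664957 0.24939564] 0.055893759400322776 0.0
[350. 214.] 10 [ 0.558 -0.188] med [ 0.557 -0.189  0.008]
[344. 233.] 9 [ 0.499 -0.171] med [ 0.497 -0.169  0.007]
[386. 282.] 120 [ 0.356 -0.294] med [ 0.352 -0.293  0.014]
```

Emit:
move_arm(
  translation=[
    [0,0.0015,0.043],
    [0,0,0.043],
    [0,0,0.04],
    [0,0,0.04],
    [0,0,0.037],
  ],
  rotation=[
    [0,0,0],
    [0,0,0],
    [0,0,0],
    [0,0,0],
    [0,0,0],
  ],
)

```text
time: 25.4
eef_pos: [0.43, 0.0956, 0.0454]
orientation: [-180.0, -0.0, 87.0]
ft_force: [-0.1, 0.6, 0.2]
width: 0.0555
finger_force: 0.0
```

Emit:
move_arm(
  translation=[
    [0,0,0],
    [0,0,0],
    [0,0,0],
    [0,0,0],
    [0,0,0],
  ],
  rotation=[
    [0,0,0],
    [0,0,0],
    [0,0,0],
    [0,0,0],
    [0,0,0],
  ],
  gripper=-1,
)

```text
time: 25.9
eef_pos: [0.4318, 0.0966, 0.0483]
orientation: [179.9, -0.1, 87.2]
ft_force: [-0.5, -0.1, 8.8]
width: 0.0146
finger_force: 108.0
```

Emit:
move_arm(
  translation=[
    [0,0,0],
    [0,0,-0.005],
    [0,0,-0.01],
    [0,0,-0.007],
    [0,0,0],
  ],
  rotation=[
    [0,0,0],
    [0,0,0],
    [0,0,0],
    [0,0,0],
    [0,0,0],
  ],
)

```text
time: 26.4
eef_pos: [0.4314, 0.0966, 0.0699]
orientation: [179.9, -0.1, 87.2]
ft_force: [1.6, 0.2, -2.4]
width: 0.0146
finger_force: 107.3
```

```bash
python3 plan.py .349,.147,.067,207 .349,.147,.067,207,1; python3 - <<'E'
from h import *
s=grab('scene');save(s,'d1',(200,140,360,260),4)
C=cloud(s).reshape(-1,3)
k=(abs(C[:,0]-.42)<.12)&(abs(C[:,1]-.0)<.14)&(C[:,2]>.045)&(C[:,2]<.075)
P=C[k];print(len(P),P.mean(0));q=np.linalg.lstsq(np.c_[P[:,:2],np.ones(len(P))],P[:,2],rcond=None)[0];print('slope deg',np.degrees(q[:2]))
E
```

```text
-> .349,.147,.067,207 n 15
 T [[0.0031, -0.0057, 0.0002], [0.0038, -0.0052, 0.0002], [0.0045, -0.0046, 0.0002], [0.0051, -0.0039, 0.0002], [0.0056, -0.0032, 0.0002]] 
 R [[0.0, 0.0, -0.139], [0.0, 0.0, -0.139], [0.0, 0.0, -0.139], [0.0, 0.0, -0.14], [0.0, 0.0, -0.139]]
 T [[0.006, -0.0024, 0.0002], [0.0063, -0.0015, 0.0002], [0.0064, -0.0006, 0.0002], [0.0064, 0.0003, 0.0002], [0.0063, 0.0012, 0.0002]] 
 R [[0.0, 0.0, -0.14], [0.0, 0.0, -0.139], [0.0, 0.0, -0.14], [0.0, 0.0, -0.139], [0.0, 0.0, -0.14]]
 T [[0.0061, 0.0021, 0.0002], [0.0058, 0.0029, 0.0002], [0.0053, 0.0036, 0.0001], [0.0047, 0.0044, 0.0002], [0.0041, 0.0049, 0.0001]] 
 R [[0.0, 0.0, -0.139], [0.0, 0.0, -0.14], [0.0, 0.001, -0.139], [0.0, 0.0, -0.14], [0.001, 0.001, -0.139]]
-> .349,.147,.067,207,1 n 1
 T [[0.0, 0.0, 0.0]] 
 R [[0.0, 0.0, 0.0]]
679 [0.43092545 0.01743794 0.05461439]
slope deg [0.16873246 1.76341746]
```

View pics/d1.png

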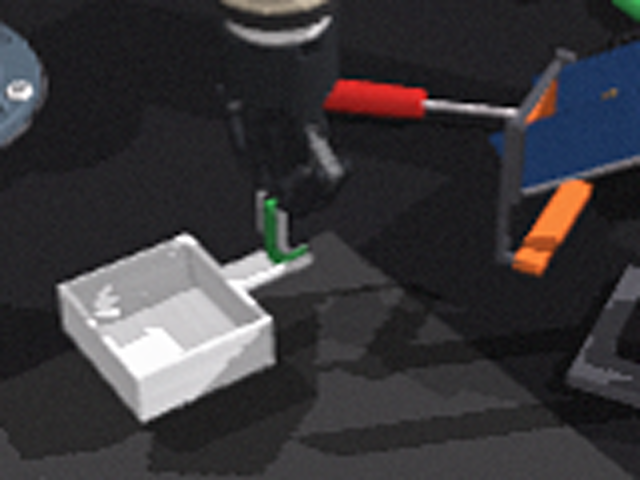

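The dish is held and level, about 22 mm up (grip at crop (275,230), dish at (165,325)). Now I'll turn it to the chute's heading.

Emit:
move_arm(
  translation=[
    [0.003,-0.0055,0],
    [0.004,-0.005,0],
    [0.0045,-0.0045,0],
    [0.005,-0.004,0],
    [0.0055,-0.003,0],
  ],
  rotation=[
    [0,0,-0.139],
    [0,0,-0.139],
    [0,0,-0.139],
    [0,0,-0.14],
    [0,0,-0.139],
  ],
)

```text
time: 26.95
eef_pos: [0.4031, 0.1131, 0.0682]
orientation: [-179.9, -0.1, 127.4]
ft_force: [0.5, -0.3, -2.2]
width: 0.0148
finger_force: 107.3
```

Emit:
move_arm(
  translation=[
    [0.006,-0.0025,0],
    [0.0065,-0.0015,0],
    [0.0065,-0.0005,0],
    [0.0065,0.0005,0],
    [0.0065,0.001,0],
  ],
  rotation=[
    [0,0,-0.14],
    [0,0,-0.139],
    [0,0,-0.14],
    [0,0,-0.139],
    [0,0,-0.14],
  ],
)

```text
time: 27.45
eef_pos: [0.3752, 0.1303, 0.0683]
orientation: [-180.0, -0.1, 167.4]
ft_force: [-0.5, -0.2, -1.5]
width: 0.0145
finger_force: 107.3
```

Emit:
move_arm(
  translation=[
    [0.006,0.002,0],
    [0.006,0.003,0],
    [0.0055,0.0035,0],
    [0.0045,0.0045,0],
    [0.004,0.005,0],
  ],
  rotation=[
    [0,0,-0.139],
    [0,0,-0.14],
    [0,0,-0.139],
    [0,0,-0.14],
    [0,0,-0.139],
  ],
)

```text
time: 27.95
eef_pos: [0.3476, 0.1471, 0.0683]
orientation: [180.0, -0.1, -152.7]
ft_force: [-0.4, -0.2, -1.9]
width: 0.0144
finger_force: 107.3
```

Emit:
move_arm(
  translation=[
    [0,0,0],
    [0,0,0],
    [0,0,0],
  ],
  rotation=[
    [0,0,0],
    [0,0,0],
    [0,0,0],
  ],
)

```text
time: 28.25
eef_pos: [0.3484, 0.1471, 0.0685]
orientation: [180.0, -0.0, -153.2]
ft_force: [0.2, -0.2, -1.6]
width: 0.0143
finger_force: 107.2
```

```bash
cat > dish.py <<'E'
from h import *
import sys
ex=np.array([float(a) for a in sys.argv[1:3]]) # expected centre
lo,hi=float(sys.argv[3]),float(sys.argv[4])
for n in('scene','top'):
    s=grab(n);C=cloud(s).reshape(-1,3);k=(np.hypot(C[:,0]-ex[0],C[:,1]-ex[1])<.085)&(C[:,2]>lo)&(C[:,2]<hi)
    P=C[k]
    if len(P)<40: print(n,'few');continue
    (c,sz,a)=cv2.minAreaRect((P[:,:2]*1000).astype(np.float32));q=np.linalg.lstsq(np.c_[P[:,:2],np.ones(len(P))],P[:,2],rcond=None)[0]
    print(n,len(P),'c',c,'size',sz,'ang',a,'z',np.percentile(P[:,2],[50,90]),'slope',np.degrees(q[:2]).round(1))
st=ctrl.read_state();print(st['time'],st['eef_pos'],st['orientation'],st['ft_force'])
E
python3 dish.py .435 .191 .050 .075; python3 plan.py .4112,.179,.067,207
```

```text
scene 383 c (418.9261169433594, 182.322265625) size (133.28306579589844, 118.175537109375) ang 28.080537796020508 z [0.0552903  0.05844281] slope [-0.2 -0.2]
top 127 c (431.929931640625, 189.93409729003906) size (99.88702392578125, 110.29824829101562) ang 26.101858139038086 z [0.0562835 0.0593381] slope [ 0.2 -0.1]
28.35 [0.34840524 0.14708051 0.06851586] [ 1.79972659e+02 -2.67498417e-02 -1.53125757e+02] [ 0.50693225  0.04225542 -2.16929253]
-> .4112,.179,.067,207 n 2
 T [[-0.0352, 0.0, 0.0007], [-0.0352, 0.0001, 0.0008]] 
 R [[0.0, 0.0, -0.001], [0.0, 0.0, -0.001]]
```

Top view has the dish at (0.432, 0.190), yaw 26.1°, size 100 x 110 mm. In the chute frame that is x = -106 mm, y = 0. I'll advance 72 mm, then raise.

Emit:
move_arm(
  translation=[
    [-0.02,0,0],
    [-0.02,0,0],
    [-0.02,0,0],
    [-0.012,0,0],
    [0,0,0],
  ],
  rotation=[
    [0,0,0],
    [0,0,0],
    [0,0,0],
    [0,0,0],
    [0,0,0],
  ],
)

```text
time: 28.85
eef_pos: [0.4137, 0.1804, 0.0684]
orientation: [180.0, 0.0, -153.0]
ft_force: [-1.1, -0.7, -2.7]
width: 0.0143
finger_force: 107.3
```

```bash
python3 dish.py .497 .223 .045 .066;  python3 - <<'E'
from h import *
save(load('scene'),'d2',(280,130,420,235),5)
E
```

```text
scene 457 c (483.35894775390625, 213.12135314941406) size (134.0610809326172, 114.97865295410156) ang 26.53234100341797 z [0.05435183 0.05818971] slope [-0.6 -0.3]
top 65 c (517.1708374023438, 176.02020263671875) size (100.72321319580078, 22.10003662109375) ang 16.6314697265625 z [0.05639777 0.05940747] slope [ 2.6 -5.1]
28.95 [0.41145959 0.17940185 0.06815763] [ 1.79964382e+02 -1.18017726e-01 -1.53030051e+02] [-0.29403937 -0.06282184 -2.67392033]
```

View pics/d2.png

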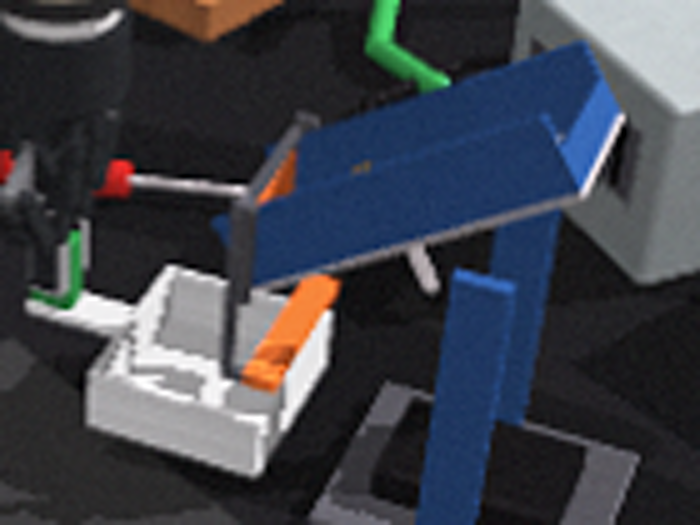

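The bar at crop (295,335) lies above the far rim, which runs from (330,310) to (265,440), but the overlap needs checking with numbers.

```bash
python3 - <<'E'
from h import *
e=np.array([np.cos(np.radians(27)),np.sin(np.radians(27))]);n=np.array([-e[1],e[0]]);m=np.array([.527,.238])
s=load('scene');C=cloud(s)
hsv=cv2.cvtColor(s['pixels'],cv2.COLOR_RGB2HSV);o=cv2.inRange(hsv,(5,170,80),(14,255,255))>0
P=C[o];P=P[(P[:,2]<.11)&(P[:,2]>.06)&(abs(P[:,0]-.53)<.1)&(abs(P[:,1]-.24)<.1)]
L=np.c_[(P[:,:2]-m)@e,(P[:,:2]-m)@n,P[:,2]];print(len(L),'bar x',np.percentile(L[:,0],[2,50,98]),'y',np.percentile(L[:,1],[2,98]),'z',np.percentile(L[:,2],[2,50,98]))
P=C.reshape(-1,3);L=np.c_[(P[:,:2]-m)@e,(P[:,:2]-m)@n,P[:,2]]
# outer far wall face & rim of dish seen from the scene side
k=(L[:,1]<-.045)&(L[:,1]>-.065)&(L[:,2]>.03)&(L[:,2]<.065)&(abs(L[:,0])<.15);print('dish near side x',np.percentile(L[k,0],[1,50,99]),'y',L[k,1].min(),k.sum())
k=(abs(L[:,1])<.05)&(L[:,2]>.025)&(L[:,2]<.062)&(L[:,0]>-.01)&(L[:,0]<.04);print('far wall x',np.percentile(L[k,0],[5,50,95]),k.sum())
E
```

```text
161 bar x [0.00390876 0.01265635 0.01980646] y [-0.05000102  0.04686185] z [0.0757086  0.08213094 0.08593638]
dish near side x [-0.08111956 -0.00977343  0.13407877] y -0.05994515522232693 432
far wall x [0.01325686 0.01556286 0.01652457] 127
```

The bar spans x = 4 to 20 mm and the far wall's outer face is at 16 mm, so they overlap well. Raising.

Emit:
move_arm(
  translation=[
    [0,0,-0.008],
    [0,0,-0.008],
    [0,0,-0.008],
    [0,0,-0.008],
    [0,0,-0.008],
  ],
  rotation=[
    [0,0,0],
    [0,0,0],
    [0,0,0],
    [0,0,0],
    [0,0,0],
  ],
)

```text
time: 29.45
eef_pos: [0.4121, 0.1797, 0.1094]
orientation: [180.0, -0.0, -153.0]
ft_force: [-0.6, -0.2, -3.8]
width: 0.015
finger_force: 107.2
```

Emit:
move_arm(
  translation=[
    [0,0,-0.008],
    [0,0,-0.005],
    [0,0,0],
    [0,0,0],
    [0,0,0],
  ],
  rotation=[
    [0,0,0],
    [0,0,0],
    [0,0,0],
    [0,0,0],
    [0,0,0],
  ],
)

```text
time: 29.95
eef_pos: [0.412, 0.1798, 0.1211]
orientation: [180.0, -0.1, -153.0]
ft_force: [-0.2, -0.6, -5.6]
width: 0.0142
finger_force: 108.1
```

Emit:
move_arm(
  translation=[
    [0,0,0],
    [0,0,0],
    [0,0,0],
    [0,0,0],
    [0,0,0],
  ],
  rotation=[
    [0,0,0],
    [0,0,0],
    [0,0,0],
    [0,0,0],
    [0,0,0],
  ],
)

```text
time: 30.45
eef_pos: [0.4123, 0.1799, 0.1215]
orientation: [180.0, -0.0, -153.0]
ft_force: [-0.9, 0.6, -5.2]
width: 0.0143
finger_force: 108.2
```

```bash
python3 look.py; python3 - <<'E'
from h import *
s=grab('scene');t=load('top')
a=cv2.resize(s['pixels'][120:235,280:420,::-1],None,fx=5,fy=5)[:575,:500]
b=cv2.resize(t['pixels'][140:255,160:220,::-1],None,fx=5,fy=5)
cv2.imwrite('pics/d3.png',np.hstack([a,b]))
E
```

```text
30.5 [0.4123762  0.17987542 0.12152259] 0.014557340576554096 108.20357322692871
[350. 214.] 10 [ 0.558 -0.188] med [ 0.556 -0.189  0.009]
[344. 233.] 9 [ 0.499 -0.171] med [ 0.497 -0.169  0.008]
[386. 282.] 124 [ 0.356 -0.294] med [ 0.352 -0.294  0.015]
```

View pics/d3.png

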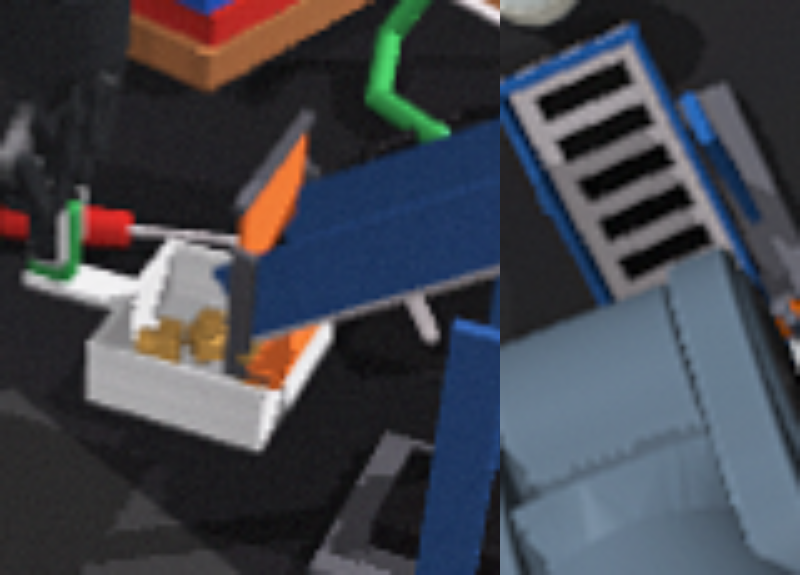

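The gate is up, castings are visible in the dish at crop (155,335), (205,330) and (255,365), and the trough looks empty. The force change of about 2.6 N matches the gate plus four castings. I'll lower the dish and back off.

Emit:
move_arm(
  translation=[
    [0,0,0.01],
    [0,0,0.012],
    [0,0,0.012],
    [0,0,0.012],
    [0,0,0.007],
  ],
  rotation=[
    [0,0,0],
    [0,0,0],
    [0,0,0],
    [0,0,0],
    [0,0,0],
  ],
)

```text
time: 31.05
eef_pos: [0.412, 0.1797, 0.0674]
orientation: [180.0, -0.1, -153.0]
ft_force: [-0.2, -0.4, -4.2]
width: 0.0148
finger_force: 108.3
```

Emit:
move_arm(
  translation=[
    [0,0,0],
    [0.012,0,0],
    [0.02,0,0],
    [0.02,0,0],
    [0.015,0,0],
  ],
  rotation=[
    [0,0,0],
    [0,0,0],
    [0,0,0],
    [0,0,0],
    [0,0,0],
  ],
)

```text
time: 31.55
eef_pos: [0.351, 0.1487, 0.0689]
orientation: [180.0, -0.0, -153.0]
ft_force: [0.6, -0.2, -4.2]
width: 0.0147
finger_force: 108.3
```

Emit:
move_arm(
  translation=[
    [0.005,0,-0.01],
    [0,0,-0.01],
    [0,0,-0.01],
    [0,0,0],
    [0,0,0],
  ],
  rotation=[
    [0,0,0],
    [0,0,0],
    [0,0,0],
    [0,0,0],
    [0,0,0],
  ],
)

```text
time: 32.05
eef_pos: [0.3491, 0.1476, 0.099]
orientation: [180.0, 0.1, -153.0]
ft_force: [0.5, 0.4, -3.9]
width: 0.0145
finger_force: 108.3
```

```bash
python3 dish.py .433 .190 .080 .105; python3 plan.py .36,.0,.095,185 .429,-.179,.095,164.4; python3 - <<'E'
from h import *
t=load('top');s=load('scene')
C=cloud(t).reshape(-1,3);k=(C[:,0]>.3)&(C[:,0]<.43)&(C[:,1]<-.15)&(C[:,1]>-.36)&(C[:,2]>.01)&(C[:,2]<.15)
P=C[k];print('brush',P.min(0),P.max(0)); 
C=cloud(s).reshape(-1,3);k=(C[:,0]>.4)&(C[:,0]<.62)&(C[:,1]<-.13)&(C[:,1]>-.27)&(C[:,2]>.05)&(C[:,2]<.33)
P=C[k];print('lens things near pad',len(P),np.percentile(P,[1,99],axis=0))
a=cv2.resize(s['pixels'][140:260,220:400,::-1],None,fx=4,fy=4);cv2.imwrite('pics/d4.png',a)
E
```

```text
scene 417 c (418.4675598144531, 181.76138305664062) size (135.60498046875, 114.90438842773438) ang 26.904569625854492 z [0.08596186 0.08893214] slope [-0.9 -0.4]
top 134 c (432.08660888671875, 190.3155975341797) size (100.33817291259766, 109.72474670410156) ang 26.549503326416016 z [0.08652515 0.08898409] slope [-1.  -0.2]
32.15 [0.34830168 0.14727749 0.09832765] [ 1.79965154e+02 -4.40212393e-02 -1.52996148e+02] [ 0.15139074 -0.73852848 -4.54668826]
-> .36,.0,.095,185 n 4
 T [[0.0141, -0.0341, 0.0008], [0.0108, -0.0353, 0.0008], [0.0073, -0.0362, 0.0008], [0.0038, -0.0368, 0.0009]] 
 R [[0.0, 0.0, 0.096], [0.0, 0.0, 0.096], [0.0, 0.0, 0.096], [0.0, -0.001, 0.096]]
-> .429,-.179,.095,164.4 n 4
 T [[-0.0133, -0.0461, -0.0], [-0.0173, -0.0447, -0.0], [-0.0213, -0.043, -0.0], [-0.0251, -0.0408, -0.0001]] 
 R [[0.0, 0.0, 0.09], [0.0, 0.0, 0.09], [0.0, 0.0, 0.09], [0.0, 0.0, 0.09]]
brush [ 0.32984219 -0.32608974  0.01015124] [ 0.42107415 -0.17313872  0.02535853]
lens things near pad 798 [[ 0.45675669 -0.26941936  0.19306219]
 [ 0.61495389 -0.2173515   0.23662747]]
```

View pics/d4.png

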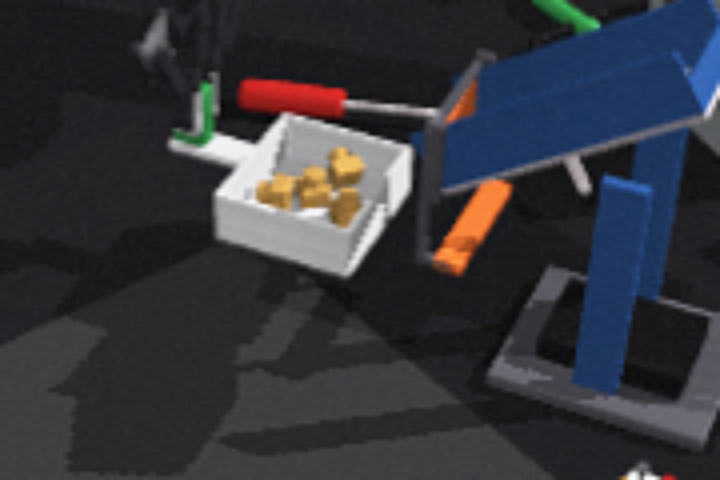

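The four castings lie in the dish and the gate is shut again. The brush reaches (0.42, -0.17), under where the grip would go. I'll set the dish down at yaw -45° instead, with the TCP at (0.455, -0.138).

```bash
python3 plan.py .38,.04,.098,175,7 .455,-.138,.098,135,8 .455,-.138,.056,135,4
```

```text
-> .38,.04,.098,175,7 n 7
 T [[0.0029, -0.0157, 0.0], [0.0017, -0.0159, 0.0], [0.0004, -0.016, 0.0001], [-0.0009, -0.0159, 0.0], [-0.0022, -0.0158, 0.0001]] 
 R [[0.0, 0.0, 0.08], [0.0, 0.0, 0.08], [0.0, 0.0, 0.08], [0.0, 0.0, 0.08], [0.0, 0.0, 0.08]]
 T [[-0.0034, -0.0156, 0.0], [-0.0047, -0.0154, 0.0001]] 
 R [[0.0, 0.0, 0.079], [0.0, -0.001, 0.08]]
-> .455,-.138,.098,135,8 n 8
 T [[-0.0113, -0.0213, -0.0], [-0.0131, -0.0203, -0.0], [-0.0148, -0.0191, -0.0], [-0.0164, -0.0177, -0.0], [-0.0179, -0.0162, -0.0]] 
 R [[0.0, 0.0, 0.087], [0.0, 0.0, 0.087], [0.0, 0.0, 0.087], [0.0, 0.0, 0.087], [0.0, 0.0, 0.087]]
 T [[-0.0192, -0.0146, -0.0], [-0.0204, -0.0128, -0.0], [-0.0215, -0.0111, -0.0]] 
 R [[0.0, 0.0, 0.088], [0.0, 0.0, 0.087], [0.0, 0.0, 0.088]]
-> .455,-.138,.056,135,4 n 4
 T [[-0.0, 0.0, 0.0105], [-0.0, 0.0, 0.0105], [-0.0, 0.0, 0.0105], [-0.0, 0.0, 0.0105]] 
 R [[0.0, 0.0, 0.0], [0.0, 0.0, 0.0], [0.0, 0.0, 0.0], [0.0, 0.0, 0.0]]
```

Emit:
move_arm(
  translation=[
    [0.003,-0.0155,0],
    [0.0015,-0.016,0],
    [0.0005,-0.016,0],
    [-0.001,-0.016,0],
    [-0.002,-0.016,0],
  ],
  rotation=[
    [0,0,0.08],
    [0,0,0.08],
    [0,0,0.08],
    [0,0,0.08],
    [0,0,0.08],
  ],
)

```text
time: 32.65
eef_pos: [0.3707, 0.0698, 0.098]
orientation: [180.0, -0.1, -176.1]
ft_force: [0.1, 0.1, -3.7]
width: 0.0147
finger_force: 108.3
```

Emit:
move_arm(
  translation=[
    [-0.0035,-0.0155,0],
    [-0.0045,-0.0155,0],
    [-0.0115,-0.0215,0],
    [-0.013,-0.0205,0],
    [-0.015,-0.019,0],
  ],
  rotation=[
    [0,0,0.08],
    [0,0,0.08],
    [0,0,0.087],
    [0,0,0.087],
    [0,0,0.087],
  ],
)

```text
time: 33.15
eef_pos: [0.4081, -0.0283, 0.098]
orientation: [180.0, -0.1, 159.8]
ft_force: [0.2, 0.2, -4.2]
width: 0.0147
finger_force: 108.2
```

Emit:
move_arm(
  translation=[
    [-0.0165,-0.0175,0],
    [-0.018,-0.016,0],
    [-0.019,-0.0145,0],
    [-0.0205,-0.013,0],
    [-0.0215,-0.011,0],
  ],
  rotation=[
    [0,0,0.087],
    [0,0,0.087],
    [0,0,0.088],
    [0,0,0.087],
    [0,0,0.088],
  ],
)

```text
time: 33.65
eef_pos: [0.455, -0.1393, 0.0977]
orientation: [-180.0, -0.1, 134.7]
ft_force: [0.8, 1.3, -3.3]
width: 0.0146
finger_force: 108.2
```

Emit:
move_arm(
  translation=[
    [0,0,0],
    [0,0,0],
    [0,0,0],
  ],
  rotation=[
    [0,0,0],
    [0,0,0],
    [0,0,0],
  ],
)

```text
time: 33.95
eef_pos: [0.4543, -0.1377, 0.0979]
orientation: [-180.0, -0.1, 135.0]
ft_force: [-0.2, -0.9, -4.2]
width: 0.0144
finger_force: 108.4
```

```bash
python3 dish.py .5215 -.2045 .078 .105; python3 -c "
from h import *
p=ctrl.read_state()['eef_pos'];print('wanted dish move', p)"
```

```text
scene 596 c (509.3146667480469, -194.07711791992188) size (111.92242431640625, 137.8252716064453) ang 44.215728759765625 z [0.08457798 0.08764405] slope [-1.4  0.8]
top few
34.05 [ 0.45454068 -0.13767295  0.09820996] [-1.79978976e+02 -8.02699471e-02  1.34999970e+02] [-0.08704755 -0.32614245 -3.25860919]
wanted dish move [ 0.45454068 -0.13767295  0.09820996]
```

Emit:
move_arm(
  translation=[
    [0,0,0.012],
    [0,0,0.012],
    [0,0,0.01],
    [0,0,0.005],
    [0,0,0.003],
  ],
  rotation=[
    [0,0,0],
    [0,0,0],
    [0,0,0],
    [0,0,0],
    [0,0,0],
  ],
)

```text
time: 34.55
eef_pos: [0.4545, -0.1379, 0.0563]
orientation: [-180.0, -0.1, 135.0]
ft_force: [-15.5, 10.2, 34.5]
width: 0.0146
finger_force: 114.2
```

Emit:
move_arm(
  translation=[
    [0,0,0],
    [0,0,0],
  ],
  rotation=[
    [0,0,0],
    [0,0,0],
  ],
)

```text
time: 34.75
eef_pos: [0.4552, -0.1384, 0.0568]
orientation: [180.0, -0.0, 134.9]
ft_force: [-0.1, -0.2, -1.9]
width: 0.0145
finger_force: 108.7
```

Emit:
move_arm(
  translation=[
    [0,0,0.0005],
    [0,0,0],
    [0,0,0],
    [0,0,0],
    [0,0,0],
  ],
  rotation=[
    [0,0,0],
    [0,0,0],
    [0,0,0],
    [0,0,0],
    [0,0,0],
  ],
  gripper=-0.1,
)

```text
time: 35.25
eef_pos: [0.455, -0.1385, 0.056]
orientation: [-180.0, -0.0, 134.9]
ft_force: [-0.1, -0.2, 0.4]
width: 0.0385
finger_force: 0.0
```

Emit:
move_arm(
  translation=[
    [0,0,-0.02],
    [0,0,-0.035],
    [0,0,-0.045],
    [0,0,-0.045],
    [0,0,-0.045],
  ],
  rotation=[
    [0,0,0],
    [0,0,0],
    [0,0,0],
    [0,0,0],
    [0,0,0],
  ],
  squeeze=40,
)

```text
time: 35.75
eef_pos: [0.4547, -0.1384, 0.2478]
orientation: [-180.0, -0.0, 134.9]
ft_force: [0.7, -1.1, -0.1]
width: 0.0386
finger_force: 0.0
```

Emit:
move_arm(
  translation=[
    [0.03,0.03,-0.02],
    [0.03,0.03,-0.02],
    [0.03,0.03,-0.01],
    [0,0,0],
    [0,0,0],
  ],
  rotation=[
    [0,0,0],
    [0,0,0],
    [0,0,0],
    [0,0,0],
    [0,0,0],
  ],
)

```text
time: 36.25
eef_pos: [0.4553, -0.0103, 0.2961]
orientation: [180.0, -0.0, 135.1]
ft_force: [-0.4, -1.4, 0.4]
width: 0.0387
finger_force: 0.0
```

```bash
python3 dish.py .5215 -.2045 .038 .058; python3 - <<'E'
from h import *
s=load('scene');t=load('top')
a=cv2.resize(s['pixels'][180:330,70:230,::-1],None,fx=2.5,fy=2.5);b=cv2.resize(t['pixels'][140:290,310:470,::-1],None,fx=2.5,fy=2.5)
cv2.imwrite('pics/e1.png',np.hstack([a,b]))
# lens handle (red, above .12) in both views
for n,im in(('t',t),('s',s)):
    C=cloud(im);hsv=cv2.cvtColor(im['pixels'],cv2.COLOR_RGB2HSV);m=((hsv[...,0]<6)|(hsv[...,0]>174))&(hsv[...,1]>170)&(hsv[...,2]>70)
    H=C[m];H=H[(H[:,2]>.1)&(H[:,2]<.35)&(H[:,0]>.3)&(H[:,0]<.52)&(H[:,1]<-.25)&(H[:,1]>-.45)]
    for _ in range(2):
        c=np.median(H,0);u=np.linalg.svd(H-c)[2][0];d=H-c;r=np.linalg.norm(d-np.outer(d@u,u),axis=1);H=H[r<.012]
    q=(H-H.mean(0))@u;c=H.mean(0);print(n,len(H),c,u*np.sign(-u[0]),'ends',c+u*q.min(),c+u*q.max())
E
```

```text
scene 428 c (509.4730529785156, -194.42747497558594) size (111.72450256347656, 138.3009033203125) ang 44.38523864746094 z [0.04380881 0.04679737] slope [-0.5  0.3]
top 50 c (513.5439453125, -262.0874328613281) size (29.364566802978516, 60.28483200073242) ang 85.83445739746094 z [0.04402658 0.04694658] slope [-1.4  3.4]
36.35 [ 0.45507707 -0.01168706  0.29557365] [-1.79951061e+02 -5.15011631e-02  1.34910061e+02] [-0.24214678 -0.43103236  0.21357752]
t 152 [ 0.45221831 -0.33389946  0.25831817] [-0.87519877 -0.37054123  0.31100855] ends [ 0.47633939 -0.32368709  0.24974656] [ 0.4289652  -0.34374436  0.26658134]
s 188 [ 0.45704433 -0.338045    0.2574921 ] [-0.8750705  -0.34255619  0.34191647] ends [ 0.43415752 -0.34700431  0.26643467] [ 0.48011923 -0.32901208  0.24847604]
```

View pics/e1.png

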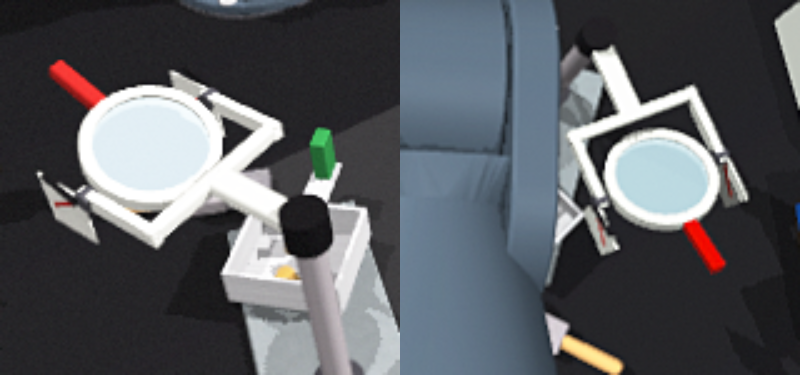

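The dish stands flat on the mark (rim at about 46 mm). The lens handle runs from (0.479, -0.326) to (0.432, -0.345), 19° up, which gives swivel about 0.66. I'll grasp the handle from above at 85 mm and swing it about the post.

```bash
python3 plan.py .4515,-.20,.345,170 .4515,-.337,.345,202 .4515,-.337,.237,202
```

```text
-> .4515,-.20,.345,170 n 5
 T [[-0.0262, -0.0271, -0.0099], [-0.0227, -0.0301, -0.0099], [-0.0188, -0.0326, -0.0099], [-0.0147, -0.0347, -0.0099], [-0.0103, -0.0362, -0.0098]] 
 R [[0.0, 0.0, -0.122], [0.0, 0.0, -0.123], [0.0, 0.0, -0.122], [0.0, -0.001, -0.123], [0.0, 0.0, -0.122]]
-> .4515,-.337,.345,202 n 4
 T [[-0.006, -0.0337, 0.0], [-0.0012, -0.0342, 0.0], [0.0036, -0.0341, 0.0], [0.0084, -0.0332, 0.0]] 
 R [[0.0, 0.0, -0.14], [0.0, 0.0, -0.14], [0.0, 0.0, -0.139], [0.0, 0.0, -0.14]]
-> .4515,-.337,.237,202 n 3
 T [[-0.0, -0.0, 0.036], [-0.0, -0.0, 0.036], [-0.0001, -0.0, 0.036]] 
 R [[0.0, 0.0, 0.0], [0.0, 0.0, 0.0], [0.0, 0.0, 0.0]]
```

Emit:
move_arm(
  translation=[
    [-0.026,-0.027,-0.01],
    [-0.0225,-0.03,-0.01],
    [-0.019,-0.0325,-0.01],
    [-0.0145,-0.0345,-0.01],
    [-0.0105,-0.036,-0.01],
  ],
  rotation=[
    [0,0,-0.122],
    [0,0,-0.123],
    [0,0,-0.122],
    [0,0,-0.123],
    [0,0,-0.122],
  ],
)

```text
time: 36.85
eef_pos: [0.451, -0.2015, 0.3458]
orientation: [180.0, -0.1, 170.1]
ft_force: [1.6, -0.1, -0.4]
width: 0.0382
finger_force: 0.0
```

Emit:
move_arm(
  translation=[
    [-0.006,-0.0335,0],
    [-0.001,-0.034,0],
    [0.0035,-0.034,0],
    [0.0085,-0.033,0],
    [0,0,0],
  ],
  rotation=[
    [0,0,-0.14],
    [0,0,-0.14],
    [0,0,-0.139],
    [0,0,-0.14],
    [0,0,0],
  ],
)

```text
time: 37.35
eef_pos: [0.4503, -0.3398, 0.344]
orientation: [179.9, -0.1, -158.0]
ft_force: [-0.6, -0.2, -0.6]
width: 0.0383
finger_force: 0.0
```

```bash
python3 plan.py .4515,-.337,.237,202; python3 - <<'E'
from h import *
s=grab('scene');save(s,'e2',(60,150,200,260),5)
E
```

```text
-> .4515,-.337,.237,202 n 3
 T [[-0.0008, 0.0007, 0.0357], [-0.0008, 0.0007, 0.0357], [-0.0007, 0.0006, 0.0356]] 
 R [[0.001, -0.001, 0.0], [0.0, -0.001, 0.0], [0.001, 0.0, 0.0]]
```

View pics/e2.png

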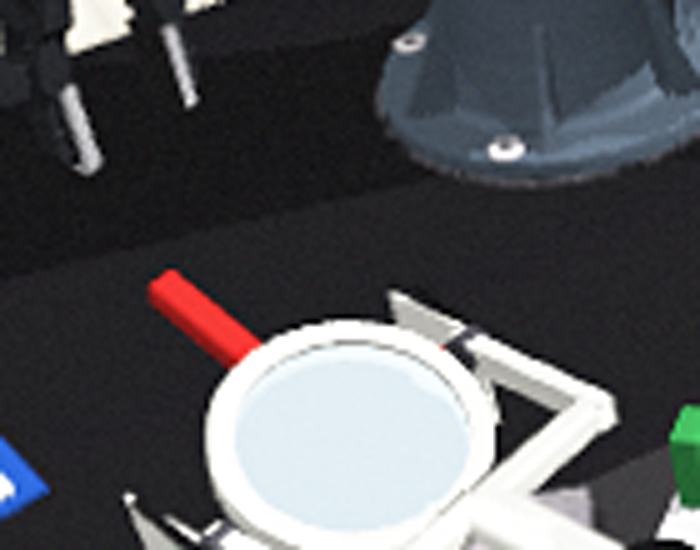

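The open fingers straddle the handle's line (tips at crop (85,165) and (190,100), handle at (160,290) to (240,350)). I'll go down, grip and swing about the post.

Emit:
move_arm(
  translation=[
    [-0.001,0.0005,0.036],
    [-0.001,0.0005,0.036],
    [0,0.0005,0.035],
    [0,0,0],
  ],
  rotation=[
    [0,0,0],
    [0,0,0],
    [0,0,0],
    [0,0,0],
  ],
)

```text
time: 37.8
eef_pos: [0.4502, -0.3311, 0.2346]
orientation: [179.6, -0.3, -158.1]
ft_force: [-1.3, 1.1, 0.0]
width: 0.0387
finger_force: 0.0
```

Emit:
move_arm(
  translation=[
    [0,0,0],
    [0,0,0],
    [0,0,0],
    [0,0,0],
  ],
  rotation=[
    [0,0,0],
    [0,0,0],
    [0,0,0],
    [0,0,0],
  ],
  gripper=-1,
  squeeze=40,
)

```text
time: 38.2
eef_pos: [0.4533, -0.3336, 0.2405]
orientation: [-179.9, 0.0, -158.0]
ft_force: [-1.2, -1.6, 3.9]
width: 0.013
finger_force: 42.5
```

Emit:
move_arm(
  translation=[
    [-0.0005,0.0157,0],
    [-0.0005,0.0157,0],
  ],
  rotation=[
    [0,0,0.0654],
    [0,0,0.0654],
  ],
)

```text
time: 38.4
eef_pos: [0.4437, -0.3037, 0.2401]
orientation: [-179.9, 0.1, -165.7]
ft_force: [2.6, -1.7, 3.6]
width: 0.013
finger_force: 42.4
```

Emit:
move_arm(
  translation=[
    [-0.0005,0.0157,0],
    [-0.0005,0.0157,0],
    [-0.0005,0.0157,0],
    [-0.0005,0.0157,0],
  ],
  rotation=[
    [0,0,0.0654],
    [0,0,0.0654],
    [0,0,0.0654],
    [0,0,0.0654],
  ],
)

```text
time: 38.8
eef_pos: [0.437, -0.2411, 0.2402]
orientation: [-179.9, 0.2, 179.3]
ft_force: [7.2, -2.7, -1.1]
width: 0.0129
finger_force: 42.2
```

Emit:
move_arm(
  translation=[
    [-0.0005,0.0157,0],
    [-0.0005,0.0157,0],
    [-0.0005,0.0157,0],
    [-0.0005,0.0157,0],
    [0,0,0],
  ],
  rotation=[
    [0,0,0.0654],
    [0,0,0.0654],
    [0,0,0.0654],
    [0,0,0.0654],
    [0,0,0],
  ],
)

```text
time: 39.3
eef_pos: [0.4471, -0.1787, 0.2403]
orientation: [-180.0, 0.3, 164.5]
ft_force: [8.5, -3.5, -2.1]
width: 0.0134
finger_force: 43.2
```

```bash
python3 - <<'E'
from h import *
s=grab('scene');save(s,'e3',(100,150,240,260),5)
st=ctrl.read_state();print(st['eef_pos'],st['orientation'],st['ft_force'])
E
```

```text
[ 0.44700735 -0.17914363  0.24032674] [-179.97209862    0.3386961   164.55071457] [ 8.19463615 -3.12555749 -0.90652481]
```

View pics/e3.png

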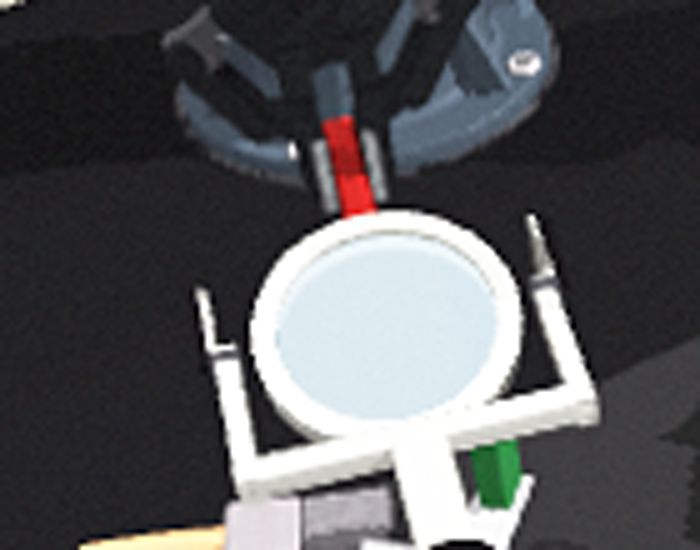

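The handle is held and the lens looks to be over the mark (lens centre at crop (386,328)). I'll release and measure.

Emit:
move_arm(
  translation=[
    [0,0,0],
    [0,0,0],
    [0,0,0],
  ],
  rotation=[
    [0,0,0],
    [0,0,0],
    [0,0,0],
  ],
  gripper=-0.1,
)

```text
time: 39.65
eef_pos: [0.4438, -0.1787, 0.2391]
orientation: [180.0, -0.0, 164.5]
ft_force: [-0.0, -0.3, -0.5]
width: 0.0383
finger_force: 0.0
```

Emit:
move_arm(
  translation=[
    [0,0,-0.03],
    [0,0,-0.045],
    [0.04,0,0],
    [0.04,0,0],
    [0.04,0,0],
  ],
  rotation=[
    [0,0,0],
    [0,0,0],
    [0,0,0],
    [0,0,0],
    [0,0,0],
  ],
)

```text
time: 40.15
eef_pos: [0.3271, -0.1465, 0.314]
orientation: [180.0, -0.0, 164.5]
ft_force: [-0.9, 0.5, 0.8]
width: 0.0381
finger_force: 0.0
```

```bash
cat > lens.py <<'E'
from h import *
post=np.array([.675,-.248]);pad=np.array([.5215,-.2045])
for n in('top','scene'):
    im=grab(n);C=cloud(im);hsv=cv2.cvtColor(im['pixels'],cv2.COLOR_RGB2HSV);m=((hsv[...,0]<6)|(hsv[...,0]>174))&(hsv[...,1]>170)&(hsv[...,2]>70)
    H=C[m];H=H[(H[:,2]>.12)&(H[:,2]<.35)&(H[:,0]>.38)&(H[:,0]<.49)&(H[:,1]<-.12)&(H[:,1]>-.25)]
    if len(H)<30: print(n,'few');continue
    for _ in range(2):
        c=np.median(H,0);u=np.linalg.svd(H-c)[2][0];d=H-c;r=np.linalg.norm(d-np.outer(d@u,u),axis=1);H=H[r<.012]
    u=u*np.sign(-u[0]);c=H.mean(0);q=(H-c)@u;h=u[:2]/np.hypot(*u[:2])
    print(n,len(H),'mid',c.round(4),'tilt',-np.arcsin(u[2]).round(3),'dir deg',np.degrees(np.arctan2(h[1],h[0])).round(1),'end',(c+u*q.max()).round(4),'lens c est',(c+u*q.max()-.109*u).round(4))
    # glass: light blue, z .15..0.3
    g=(cv2.inRange(hsv,(85,15,120),(110,90,255))>0)&(C[...,2]>.15)&(C[...,2]<.3)&(abs(C[...,0]-.52)<.08)&(abs(C[...,1]+.21)<.08)
    if g.sum()>100:
        ys,xs=np.nonzero(g);ct=max(cv2.findContours(g.astype(np.uint8),0,1)[0],key=cv2.contourArea);el=cv2.fitEllipse(cv2.convexHull(ct));w=world(im,[el[0]],.225)[0]
        print('  glass',g.sum(),'centre',w.round(4),'cloud',np.mean(C[g],0).round(4))
    for z0 in (1,):
        R_=C.reshape(-1,3);k=(np.hypot(R_[:,0]-.52,R_[:,1]+.21)<.075)&(R_[:,2]>.15)&(R_[:,2]<.29)
        L=R_[k];qf=np.linalg.lstsq(np.c_[L[:,:2]-pad,np.ones(len(L))],L[:,2],rcond=None)[0];print('  lens plane grad',qf.round(3),'tilt by plane',np.arctan(qf[:2]@np.array([np.cos(np.radians(-15.6)),np.sin(np.radians(-15.6))])).round(3))
E
python3 lens.py
```

```text
top 112 mid [ 0.446  -0.1783  0.2589] tilt -0.317 dir deg 163.2 end [ 0.4225 -0.1713  0.267 ] lens c est [ 0.5217 -0.2011  0.233 ]
  glass 749 centre [ 0.5227 -0.2036  0.225 ] cloud [ 0.5252 -0.2053  0.2248]
  lens plane grad [-0.159  0.095  0.229] tilt by plane -0.176
scene 113 mid [ 0.4501 -0.1811  0.2582] tilt -0.33 dir deg 163.2 end [ 0.4237 -0.1731  0.2676] lens c est [ 0.5224 -0.203   0.2323]
  glass 1167 centre [ 0.522 -0.203  0.225] cloud [ 0.523  -0.2031  0.2261]
  lens plane grad [-0.24   0.062  0.23 ] tilt by plane -0.243
```

The lens centre is at (0.5225, -0.203), within 2 mm of the mark. The tilt is -0.32. I'll push the handle down with shut fingers from above, at 78 mm from the lens centre.

Emit:
move_arm(
  translation=[
    [0,0,0],
    [0,0,0],
    [-0.042,0,0],
    [-0.042,0,0],
    [-0.0415,-0.001,0],
  ],
  rotation=[
    [0,0,0],
    [0,0,0],
    [0,0,0],
    [0,0,0],
    [0,0,0],
  ],
  gripper=-1,
)

```text
time: 40.75
eef_pos: [0.4515, -0.1818, 0.3134]
orientation: [180.0, -0.0, 164.6]
ft_force: [0.0, 0.1, 0.6]
width: -0.0
finger_force: 0.0
```

Emit:
move_arm(
  translation=[
    [0,0,0.02],
    [0,0,0.02],
    [0,0,0.015],
    [0,0,0.012],
    [0,0,0.012],
  ],
  rotation=[
    [0,0,0],
    [0,0,0],
    [0,0,0],
    [0,0,0],
    [0,0,0],
  ],
)

```text
time: 41.25
eef_pos: [0.4494, -0.1813, 0.2339]
orientation: [180.0, -0.1, 164.6]
ft_force: [-1.9, 0.6, 2.8]
width: 0.0003
finger_force: 1.0
```

Emit:
move_arm(
  translation=[
    [0,0,0.012],
    [0,0,0.012],
    [0,0,0.01],
    [0,0,0],
    [0,0,0],
  ],
  rotation=[
    [0,0,0],
    [0,0,0],
    [0,0,0],
    [0,0,0],
    [0,0,0],
  ],
)

```text
time: 41.75
eef_pos: [0.4487, -0.1812, 0.2008]
orientation: [180.0, -0.1, 164.5]
ft_force: [0.0, 0.0, 0.4]
width: 0.0001
finger_force: 0.0
```

```bash
python3 lens.py; python3 - <<'E'
from h import *
st=ctrl.read_state();print(st['eef_pos'],st['ft_force'])
E
```

```text
top 36 mid [ 0.4335 -0.1741  0.1875] tilt 0.994 dir deg -173.5 end [ 0.4278 -0.1747  0.1786] lens c est [ 0.4868 -0.1679  0.27  ]
  glass 427 centre [ 0.5272 -0.1871  0.225 ] cloud [ 0.5341 -0.1884  0.2317]
  lens plane grad [ 0.275 -0.025  0.227] tilt by plane 0.265
scene few
[ 0.44907672 -0.18127621  0.20124329] [-0.21058579  0.8138566   0.93656556]
```

Emit:
move_arm(
  translation=[
    [0,0,0.004],
    [0,0,0.004],
    [0,0,0],
    [0,0,0],
  ],
  rotation=[
    [0,0,0],
    [0,0,0],
    [0,0,0],
    [0,0,0],
  ],
)

```text
time: 42.25
eef_pos: [0.4488, -0.1811, 0.1927]
orientation: [180.0, -0.1, 164.5]
ft_force: [0.4, -1.0, 0.2]
width: 0.0002
finger_force: 0.0
```

Emit:
move_arm(
  translation=[
    [0,0,-0.03],
    [0,0,-0.045],
    [0,0,-0.045],
    [0.04,0,0],
    [0.04,0,0],
  ],
  rotation=[
    [0,0,0],
    [0,0,0],
    [0,0,0],
    [0,0,0],
    [0,0,0],
  ],
)

```text
time: 42.75
eef_pos: [0.3725, -0.1602, 0.3141]
orientation: [-180.0, 0.1, 164.6]
ft_force: [-0.8, -0.7, 0.0]
width: -0.0001
finger_force: 0.0
```

Emit:
move_arm(
  translation=[
    [0.04,0,0],
    [0.02,0.04,0],
    [0,0.045,0],
    [0,0.045,0],
    [0,0.045,0],
  ],
  rotation=[
    [0,0,0],
    [0,0,0],
    [0,0,0],
    [0,0,0],
    [0,0,0],
  ],
)

```text
time: 43.25
eef_pos: [0.3606, 0.0262, 0.3135]
orientation: [180.0, 0.0, 164.5]
ft_force: [1.1, -1.8, 0.3]
width: -0.0
finger_force: 0.0
```

```bash
python3 lens.py; python3 dish.py .5215 -.2045 .038 .058; python3 - <<'E'
from h import *
s=load('scene');t=load('top')
a=cv2.resize(s['pixels'][180:330,100:260,::-1],None,fx=2.5,fy=2.5);b=cv2.resize(t['pixels'][150:300,280:440,::-1],None,fx=2.5,fy=2.5)
cv2.imwrite('pics/f1.png',np.hstack([a,b]))
E
```

```text
top 90 mid [ 0.4512 -0.1798  0.1887] tilt 0.56 dir deg 163.8 end [ 0.4288 -0.1733  0.1741] lens c est [ 0.5176 -0.199   0.232 ]
  glass 893 centre [ 0.5192 -0.2022  0.225 ] cloud [ 0.5206 -0.204   0.2279]
  lens plane grad [ 0.36  -0.051  0.227] tilt by plane 0.346
scene few
scene 449 c (509.52337646484375, -194.44998168945312) size (111.64249420166016, 138.51693725585938) ang 44.152339935302734 z [0.04386818 0.046694  ] slope [-0.5  0.4]
top 152 c (499.4197692871094, -181.74009704589844) size (112.4083480834961, 95.08674621582031) ang 40.64719009399414 z [0.04423363 0.04708318] slope [ 0.4 -1.5]
43.45 [0.3606038  0.02570117 0.31292677] [-1.79985640e+02 -6.06570332e-02  1.64755409e+02] [-0.2982506   0.44292307  0.64372068]
```

View pics/f1.png

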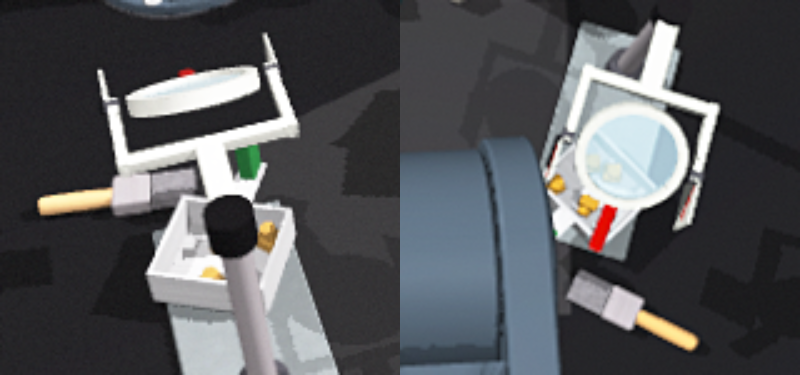

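Final check:
- **Lens:** centre within about 3 mm of the mark, tilt about 0.55 (0.42 to 0.63 allowed).
- **Dish:** flat, centred at about (0.523, -0.208), with the castings in it.
- **Gate and arm:** the gate was seen shut after the dish left it, and the arm is clear.

Handing in.

```bash
python3 -c "
from station import ctrl
print(ctrl.finish_job())"
```

```text
the job is handed in; nothing more can be done
None
```

The job is handed in, but the hand-in returned no verdict: by my last measurements all four castings found are in the dish, which stands flat within about 4 mm of the mark's centre, the lens is within about 3 mm of it and tilted about 0.55 rad, the gate was shut when last checked, and the arm is clear.

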